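# Turn the drained slide tray over beneath the low shelf

### The job

Two slide trays lie in the sloping bays of the drain rack, under its low shelf. Take the one that lies hollow side down by its tab, draw it out from under the shelf, turn it over and lay it back in the same bay, hollow side up and slid home. Leave the other tray where it is and do not knock over or push the cup and the dropper bottle standing on the shelf.

Things in the scene. Friction and masses are not known exactly. Their poses are not given: they have to be found in the camera images.
- turned_down_tray: Steel tray, 110x50x14 mm, 11 mm deep recess with dark mat, black end tab 45x30x8 mm at mid-thickness; 90 g. Origin: centre of the 110x50x14 block; x along it away from the tab (tab at x -55 to -100 mm; grip its flat faces near x = -83), y across, z out of the hollow side. Starts in either bay, flat bottom up: x forward and down 45 deg, z down and back, tab up to the robot, clear.
- other_tray: Second tray, same shape, size and axes, in the other bay, already hollow side up (z up and forward; its recess with dark mat and cross ribs shows). To be left alone.
- rack: Grey rack 200 mm wide, 2 bays sloping down forward at 45 deg, white shelf board over their lower ends: underside z 122, top 130 mm, from x -38 to +52 mm. Only 30 mm, square to the slope, between tray and shelf edge: draw a tray up the slope 100 mm before turning it. Bays 62 mm wide, rails 12 mm high, end stop. Origin on worktop, mid-width, below the trays' lower ends; x forward, y left.
- bay_left (a point): Where the origin of a tray seated in the left (+y) bay lies, either side up: rack x -38.9, y 48, z 65.9 mm. A seated tray's x axis points forward and down at 45 degrees.
- bay_right (a point): The same point of the right (-y) bay: rack x -38.9, y -48, z 65.9 mm.
- shelf_cup: Sample cup with white lid, 51 mm across and 63 mm tall, standing loose on the left half of the shelf board. Origin: centre of its underside, z up.
- shelf_dropper: Dropper bottle, 33 mm across and 75 mm tall, standing loose on the right half of the shelf board. Origin: centre of its underside, z up.

How it is judged (in metres and radians):
At the end, for the whole second after the job is handed in: The tray that lay hollow side down lies at rest in its bay, its origin within 18 mm of the bay's seat point, its hollow side up (z axis 33 to 57 degrees from vertical) and square across the bay to 14 degrees; the other tray within 15 mm of where it was ((distance between turned_down_tray and bay_left below 0.018 m or distance between turned_down_tray and bay_right below 0.018 m) and angle between turned_down_tray's own z axis and vertical between 0.58 and 0.99 rad and angle between the y axis of turned_down_tray and the y axis of rack, either way round below 0.25 rad and linear speed of turned_down_tray below 0.02 m/s and distance of other_tray from where it was at the start of the episode below 0.015 m); the robot touches nothing.
It fails at once if the other tray is moved by more than 15 mm (distance of other_tray from where it was at the start of the episode above 0.015 m).
It fails at once if the cup or the dropper bottle on the shelf is tipped over or pushed more than 20 mm (angle between any of shelf_cup, shelf_dropper's own z axis and vertical above 0.5 rad or distance of any of shelf_cup, shelf_dropper from where it was at the start of the episode above 0.02 m).
It also fails if it takes over 45 s, if anything falls off the work surface, if the arm or the gripper's body presses on something with over 40 N, if the wrist force passes 120 N, or if a joint passes its speed limit or range.

### The arm

A 7-joint arm with a two-finger parallel gripper is mounted at the origin on a cart in front of the work surface, level with it; the furniture and walls round the work are solid. World frame = base frame: x ahead of the robot, y to its left, z up, the work surface at z = 0. Lengths are in mm, angles in rad, forces in N, time in s.
With the tool pointing down it reaches from about 400 to 875 mm from the base axis. Payload 19.3 kg.
Tool frame: the origin (TCP) lies at the very end of the fingers, on their centre line; the grasp point (between the pads) lies 19 mm behind it (grip_point_offset is the z of the grasp point in the tool frame, in mm); z points along the fingers, x is the direction in which the jaws open and shut, and the axes are right-handed (so a half turn about z gives the same grasp; the last joint's range is limited). The gripper opens to 85 mm and grips with 20 to 120 N. Pads are 22 mm wide; open, the fingers measure 114 mm over their backs; the gripper's body (76 mm by 85 mm) begins 54 mm behind the grasp point. The pads swing forward as they close: fully open they stand 13 mm farther back than shut.
Start: joints at [-0.07, 0.521, -0.036, 1.599, 0.021, 1.021, -0.113], TCP at [624.992, -0.025, 231.291] pointing down, gripper open.
Joint ranges: [-2.91, 2.91], [-0.3, 2.13], [-1.5, 1.42], [0.17, 2.43], [-1.26, 4.41], [0.16, 1.93], [-2.52, 2.52]. Speed limits (rad/s): [1.89, 1.89, 2.39, 2.39, 3.01, 3.01, 3.01].

### API

Orientations are given as a 3x3 rotation matrix whose columns are the frame's x, y, z axes.
In Python, from workcell import movep, movel, goto_joints, open_gripper, clamp, wait, inverse_kinematics, read_state, camera, PlanningError, finish_job, grip_point_offset gives the robot as it stands. Calls block until the motion is done:
- movep(position, orientation): joint-space move of the TCP to a pose.
- movel(position, frame=None, max_speed=150, guard=None): straight line of the TCP; frame=None keeps the orientation; max_speed is the mean speed in mm/s. With guard (N) it stops when the force on the tool has changed by that much, and returns True; else False.
- goto_joints(angles): joint-space move.
- open_gripper() and clamp(): open the fingers fully, or close them until they stop; the grip force is fixed at half the most.
- wait(seconds).
- inverse_kinematics(position, orientation): joint angles nearest the present ones, or None.
- read_state(): the state.
- camera(name): name is "scene" or "side" or "wrist"; returns a dict with "image" (400x640x3 uint8, blue, green, red), "range_z" (400x640 float32, mm along the optical axis (not along the pixel's ray), 0 where there is no reading), "fx", "fy", "cx", "cy" (pixels), "cam_to_world" (4x4, takes a point from camera to world coordinates). Camera axes: x right, y up, looking along -z (the intrinsics and any distortion apply to the point x, -y, -z); pixel columns grow to the right and rows downward; lengths in mm; the calibration is good to about 2 mm. The wrist camera is an equidistant fisheye: a pixel r from the principal point sees the ray r / f radians off the axis. A picture is of the moment at which its call begins.
A pose or a line that the arm cannot do raises PlanningError and nothing moves.
- finish_job(): hands the job in, once; it reports no verdict.
The state is a dict: "time": time; "qpos": joint angles; "qvel": joint speeds; "joint_efforts": joint torques, N m; "eef_pos": TCP position; "tool_rot": TCP orientation; "ft_force": force on the tool from outside, world axes, zero at the start; "torque": the same for the moment, N m; "finger_gap": finger opening in mm.
Only numpy, scipy, OpenCV 4.12 (cv2) and the standard library are available. Lean on these libraries where they do the work, as an engineer would, in place of code of your own. Each camera call takes 0.05 s, during which the arm holds its last target.

## Working session

There is one attempt and no reset: what is moved stays moved. The work goes in short steps, each a Python script; the robot and the scene stay as the last script left them, time stands still between calls to the robot, and variables do not carry over. Pictures are saved under pics/ and viewed, and the job is handed in when it is done.

```bash
ls; mkdir -p pics; python3 - <<'E'
from workcell import *
import cv2
print(read_state(), grip_point_offset)
for n in("scene","side","wrist"):
    c=camera(n); cv2.imwrite(f"pics/{n}0.png",c["image"])
    print(n,c["fx"],c["fy"],c["cx"],c["cy"],c["cam_to_world"])
E
```

```text
pics
{'time': 0.0, 'qpos': array([-0.07018816,  0.52201667, -0.03631615,  1.59998601,  0.02119651,
        1.02105984, -0.11280648]), 'qvel': array([ 0.00116102,  0.00019768,  0.00203158,  0.00195961, -0.00139576,
       -0.00017109,  0.00061118]), 'joint_efforts': array([-4.24098413e-03, -9.27110124e+01,  1.97758444e+00, -3.69928443e+01,
        1.76317629e-02,  8.19846697e-03, -6.58496788e-05]), 'eef_pos': array([ 6.24684205e+02, -4.78297546e-02,  2.30732060e+02]), 'tool_rot': array([[ 9.99999414e-01, -4.02350357e-05, -1.08223483e-03],
       [-4.03195268e-05, -9.99999996e-01, -7.80492404e-05],
       [-1.08223169e-03,  7.80928298e-05, -9.99999411e-01]]), 'ft_force': array([ 0.69572152,  0.25527412, -0.59745369]), 'torque': array([-0.03210371,  0.04612745, -0.0328046 ]), 'finger_gap': 85.23837775867301} -18.700000000000003
scene 382.5144375291714 382.5144375291714 321.8862245635125 192.3606074922503 [[-8.88870496e-01  3.42429861e-01 -3.04386319e-01  3.69843066e+02]
 [-4.58145826e-01 -6.59379496e-01  5.96088150e-01  6.30602767e+02]
 [ 3.41228474e-03  6.69298491e-01  7.42985791e-01  7.41088946e+02]
 [ 0.00000000e+00  0.00000000e+00  0.00000000e+00  1.00000000e+00]]
side 451.40728172145253 451.40728172145253 321.81684129048097 200.47380793771643 [[ 8.38598285e-01  2.75420739e-01 -4.69996098e-01  2.24419460e+02]
 [-5.44667920e-01  4.08917157e-01 -7.32204627e-01 -4.83528515e+02]
 [-9.47487151e-03  8.70017342e-01  4.92930068e-01  5.16883076e+02]
 [ 0.00000000e+00  0.00000000e+00  0.00000000e+00  1.00000000e+00]]
wrist 309.70691628693146 309.70691628693146 316.5645397243351 201.11277738675912 [[ 9.99999380e-01 -1.07581898e-03 -2.88289382e-04  6.24664933e+02]
 [ 1.11230891e-03  9.51365663e-01  3.08061907e-01  8.00182176e+01]
 [-5.71502289e-05 -3.08062037e-01  9.51366269e-01  3.74163735e+02]
 [ 0.00000000e+00  0.00000000e+00  0.00000000e+00  1.00000000e+00]]
```

View pics/scene0.png

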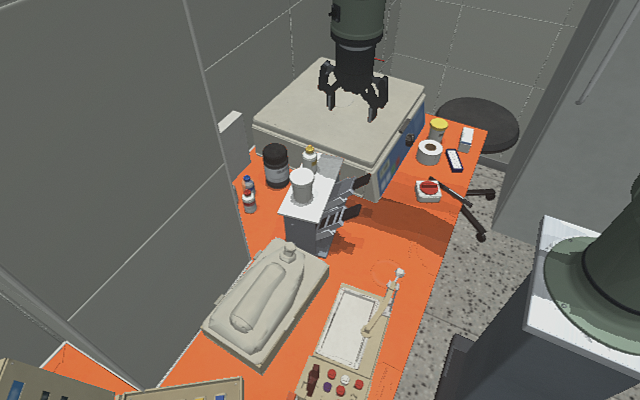

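View pics/side0.png

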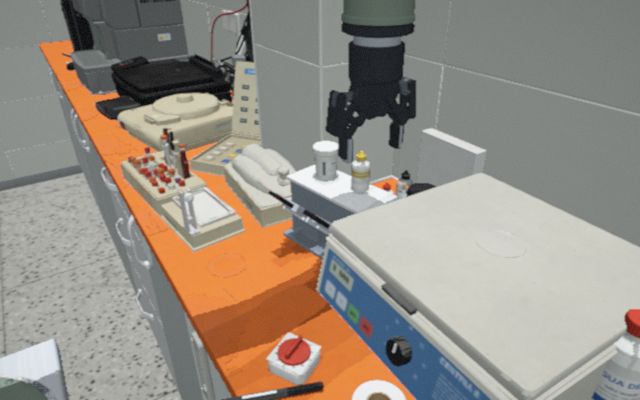

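View pics/wrist0.png

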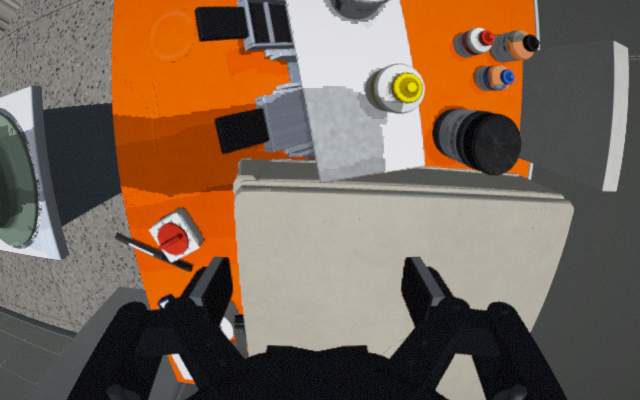

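```bash
cat > h.py <<'E'
from workcell import *
import numpy as np, cv2
def cloud(c,fish=False):
    H,W=c["range_z"].shape; v,u=np.mgrid[:H,:W].astype(float)
    a=(u-c["cx"])/c["fx"]; b=(v-c["cy"])/c["fy"]; z=c["range_z"]
    if fish:
        r=np.hypot(a,b); k=np.tan(np.minimum(r,1.5))/np.maximum(r,1e-9); a=a*k;b=b*k
    P=np.stack([a*z,-b*z,-z,np.ones_like(z)],-1)
    Q=(P@c["cam_to_world"].T)[...,:3]; Q[z<=0]=np.nan
    return Q
E
python3 - <<'E'
from h import *
c=camera("wrist"); np.save("w0.npy",cloud(c,True)); s=camera("side");np.save("s0.npy",cloud(s)); s=camera("scene");np.save("sc0.npy",cloud(s))
im=c["image"][0:210,180:460]; cv2.imwrite("pics/wcrop.png",cv2.resize(im,None,fx=2.8,fy=2.8,interpolation=cv2.INTER_CUBIC))
Q=np.load("w0.npy")
for u,v in [(200,22),(240,22),(220,118),(260,112),(220,148),(265,145),(280,120),(300,120),(330,110),(300,65),(320,175),(410,55),(420,150),(398,90),(360,5),(250,200),(300,300),(245,165),(565,200),(140,100),(480,145)]:
    print(u,v,np.round(Q[v,u],1))
E
```

```text
200 22 [533.6 150.7 138.8]
240 22 [560.2 153.9 113.5]
220 118 [549.2  71.4 137. ]
260 112 [576.6  74.1 110. ]
220 148 [5.038e+02 2.870e+01 3.000e-01]
265 145 [579.1  44.4 103. ]
280 120 [592.6  66.3 100.4]
300 120 [609.4  65.3  85.4]
330 110 [635.2  75.4 130.2]
300 65 [612.  111.  130.8]
320 175 [627.5  23.4 131.2]
410 55 [737.4 145.    2.5]
420 150 [709.4  45.5 131.5]
398 90 [670.7  89.5 199.4]
360 5 [651.1 144.  183.8]
250 200 [571.7   5.9 142.6]
300 300 [609.8 -89.4 143.2]
245 165 [547.9  16.6  52.8]
565 200 [893.6   1.4 126.6]
140 100 [391.4  99.5   1.4]
480 145 [778.   50.3 111. ]
```

View pics/wcrop.png

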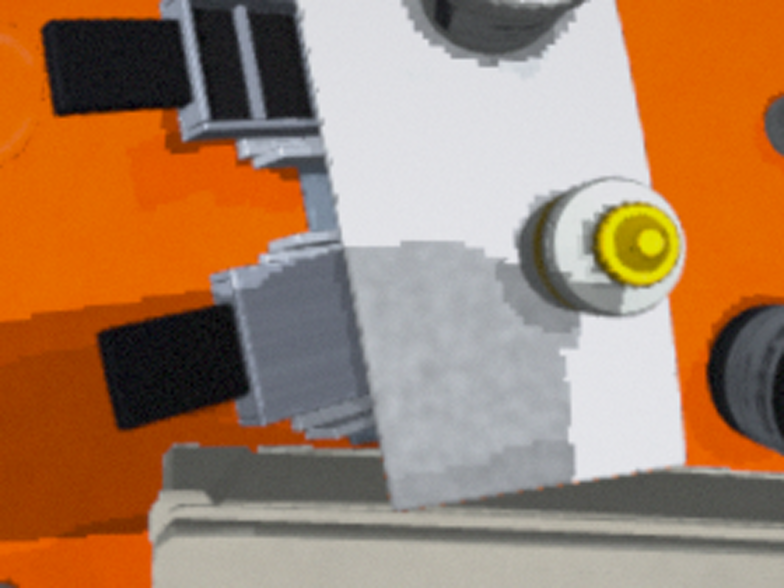

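```bash
python3 - <<'E'
from h import *
for n in ("w0","s0","sc0"):
    Q=np.load(n+".npy"); P=Q.reshape(-1,3); P=P[~np.isnan(P[:,0])]
    m=(abs(P[:,2]-130.5)<5)&(P[:,0]>560)&(P[:,0]<760)&(P[:,1]>-20)&(P[:,1]<280)
    S=P[m]; print(n,len(S),np.median(S[:,2]))
    # largest cluster
    g=np.zeros((320,220),np.uint8); 
    for x,y,_ in S: g[int(y+30),int(x-550)]=255
    g=cv2.morphologyEx(g,cv2.MORPH_CLOSE,np.ones((7,7)))
    k,l,st,_=cv2.connectedComponentsWithStats(g); i=1+np.argmax(st[1:,4])
    S=S[[l[int(y+30),int(x-550)]==i for x,y,_ in S]]
    r=cv2.minAreaRect(S[:,:2].astype(np.float32)); print(r)
    print(np.round(cv2.boxPoints(r)))
    # centrifuge top
    m=(P[:,2]>138)&(P[:,2]<150)&(P[:,1]<45)&(P[:,1]>-60)&(P[:,0]>500)&(P[:,0]<700)
    T=P[m]; 
    if len(T)>10: 
        for x0 in range(500,700,25):
            q=T[(T[:,0]>=x0)&(T[:,0]<x0+25)]
            if len(q): print("cent",x0,q[:,1].max().round(),q[:,2].max().round(),np.median(q[:,2]).round())
# tray faces: plane fit on turned down bottom (wrist pixels)
Q=np.load("w0.npy")
import numpy as np
def fit(poly):
    M=np.zeros(Q.shape[:2],np.uint8); cv2.fillPoly(M,[np.array(poly)],1)
    P=Q[M>0]; P=P[~np.isnan(P[:,0])]; c=P.mean(0); n=np.linalg.svd(P-c)[2][2]; n*=np.sign(n[2]); return c,n,np.abs((P-c)@n).mean()
crop=lambda L:[(int(180+x/2.8),int(y/2.8)) for x,y in L]
print("rightbody",fit(crop([(250,290),(340,260),(355,380),(265,405)])))
print("righttab",fit(crop([(115,340),(225,318),(235,385),(130,418)])))
print("lefttab",fit(crop([(55,30),(175,30),(175,95),(65,105)])))
E
```

```text
w0 17674 130.79797995998038
((663.003662109375, 89.93817901611328), (160.7329559326172, 198.889404296875), 88.12574768066406)
[[561.  13.]
 [760.   6.]
 [765. 167.]
 [566. 174.]]
cent 550 44.0 145.0 143.0
cent 575 15.0 145.0 143.0
cent 600 12.0 145.0 143.0
cent 625 11.0 145.0 143.0
cent 650 11.0 145.0 143.0
cent 675 10.0 146.0 143.0
s0 2161 129.3876180038909
((651.157470703125, 122.85527038574219), (92.07283020019531, 203.56619262695312), 10.124156951904297)
[[588. 215.]
 [624.  15.]
 [714.  31.]
 [679. 231.]]
cent 550 12.0 144.0 141.0
cent 575 11.0 144.0 142.0
cent 600 12.0 144.0 142.0
cent 625 12.0 144.0 142.0
cent 650 10.0 144.0 142.0
cent 675 9.0 144.0 142.0
sc0 2140 128.2886885471708
((663.1898803710938, 120.04071807861328), (224.33421325683594, 198.20774841308594), 88.24433135986328)
[[561.  11.]
 [759.   5.]
 [766. 229.]
 [568. 235.]]
cent 550 14.0 143.0 140.0
cent 575 14.0 144.0 140.0
cent 600 12.0 143.0 141.0
cent 625 13.0 144.0 141.0
cent 650 12.0 144.0 140.0
cent 675 11.0 143.0 140.0
rightbody (array([598.97807623,  67.35749948,  94.21092146]), array([0.69689398, 0.12231674, 0.70666639]), np.float64(0.4717479785728838))
righttab (array([564.19469839,  60.29515125, 125.3611172 ]), array([0.69874525, 0.12436522, 0.70447738]), np.float64(0.5092583456569459))
lefttab (array([547.28841353, 151.97131129, 125.92338294]), array([0.6949103 , 0.12263691, 0.70856183]), np.float64(0.5586023341165901))
```

```bash
cat >> h.py <<'E'
Y=np.deg2rad(10.0); O=np.array([644.3,121.6,0.])
RR=np.array([[np.cos(Y),-np.sin(Y),0],[np.sin(Y),np.cos(Y),0],[0,0,1]])
s=np.sqrt(.5)
D=RR@[s,0,-s]; N=RR@[s,0,s]; L=RR@[0,1.,0]
SEAT=O+RR@[-38.9,-48,65.9]
def rot(v,a): return cv2.Rodrigues(np.asarray(v,float)*a)[0]
def pose(sign,xt=-83,dn=0,dl=0,phi=0,roll=None):
    """grip point at tray-axis coordinate xt (from seat), dn along N, dl along L"""
    z=rot(N,phi)@D; x=sign*N; 
    R=np.column_stack([x,np.cross(z,x),z])
    if roll is not None: R=R@rot([0,0,1],roll)
    g=SEAT+xt*D+dn*N+dl*L
    return g-grip_point_offset*z*1.0, R
E
python3 - <<'E'
from h import *
print(SEAT)
for xt in (-83,-183,-220):
  for sg in (1,-1):
    for phi in np.deg2rad([-50,-40,-30,-20,-10,0,10,20,30,40,50]):
      p,R=pose(sg,xt,phi=phi); q=inverse_kinematics(p,R)
      print(xt,sg,round(np.rad2deg(phi)),p.round(),None if q is None else np.round(q,2))
E
```

```text
[614.32609094  67.57431374  65.9       ]
-83 1 -50 [567.  45. 116.] [-1.28  1.05  0.75  2.18  1.21  0.49 -2.21]
-83 1 -40 [569.  47. 114.] [-0.97  0.8   0.36  2.27  1.66  0.73 -2.48]
-83 1 -30 [569.  50. 113.] [ 0.29  1.13 -1.28  2.3   1.97  1.8  -2.04]
-83 1 -20 [570.  53. 112.] [ 0.29  0.89 -1.07  2.37  2.05  1.36 -2.14]
-83 1 -10 [570.  56. 112.] None
-83 1 0 [570.  60. 111.] None
-83 1 10 [569.  63. 112.] [ 0.86  1.   -1.27  2.38  2.37  0.74 -1.83]
-83 1 20 [568.  66. 112.] [ 0.98  1.06 -1.27  2.31  2.38  0.47 -1.69]
-83 1 30 [566.  69. 113.] [ 1.06  1.12 -1.26  2.23  2.12  0.22 -1.31]
-83 1 40 [564.  71. 114.] [ 0.99  1.03 -1.03  2.13 -1.01  0.18  1.84]
-83 1 50 [562.  73. 116.] [ 1.    1.11 -1.01  2.02 -0.65  0.41  1.55]
-83 -1 -50 [567.  45. 116.] [-0.56  0.83 -0.24  2.14  1.5   1.28  0.84]
-83 -1 -40 [569.  47. 114.] [-0.55  0.75 -0.19  2.25  1.67  1.11  0.77]
-83 -1 -30 [569.  50. 113.] [-0.51  0.68 -0.15  2.34  1.9   0.95  0.65]
-83 -1 -20 [570.  53. 112.] [ 0.29  0.89 -1.07  2.37  2.05  1.36  1.  ]
-83 -1 -10 [570.  56. 112.] None
-83 -1 0 [570.  60. 111.] None
-83 -1 10 [
[... 1674 characters left out ...]
208.] None
-220 1 20 [472.  49. 209.] None
-220 1 30 [471.  52. 210.] None
-220 1 40 [469.  54. 211.] [ 1.17  0.71 -1.07  2.31 -1.14  0.4   1.85]
-220 1 50 [467.  56. 213.] [ 1.18  0.82 -1.05  2.21 -0.86  0.55  1.65]
-220 -1 -50 [472.  28. 213.] [-0.59  0.56 -0.37  2.35  1.33  1.34  0.88]
-220 -1 -40 [473.  30. 211.] None
-220 -1 -30 [474.  33. 210.] None
-220 -1 -20 [474.  36. 209.] None
-220 -1 -10 [475.  40. 208.] None
-220 -1 0 [474.  43. 208.] None
-220 -1 10 [473.  46. 208.] None
-220 -1 20 [472.  49. 209.] None
-220 -1 30 [471.  52. 210.] None
-220 -1 40 [469.  54. 211.] [ 1.16  0.69 -1.05  2.31 -1.17  0.41 -1.27]
-220 -1 50 [467.  56. 213.] [ 1.05  0.73 -0.86  2.22 -1.06  0.67 -1.3 ]
```

```bash
python3 - <<'E'
from h import *
import cv2
for n,(x0,y0,x1,y1) in {"scene":(260,130,400,270),"side":(250,130,410,270)}.items():
    im=camera(n)["image"][y0:y1,x0:x1]; cv2.imwrite(f"pics/{n}_crop.png",cv2.resize(im,None,fx=4.2,fy=4.2,interpolation=cv2.INTER_CUBIC))
E
```

```text
(no output)
```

View pics/scene_crop.png

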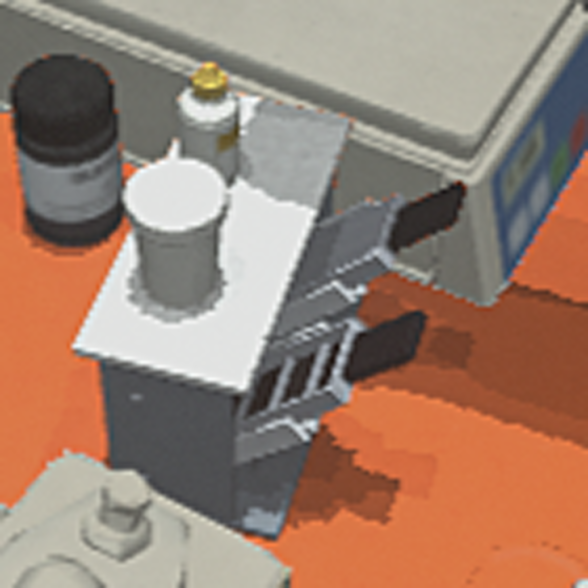

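View pics/side_crop.png

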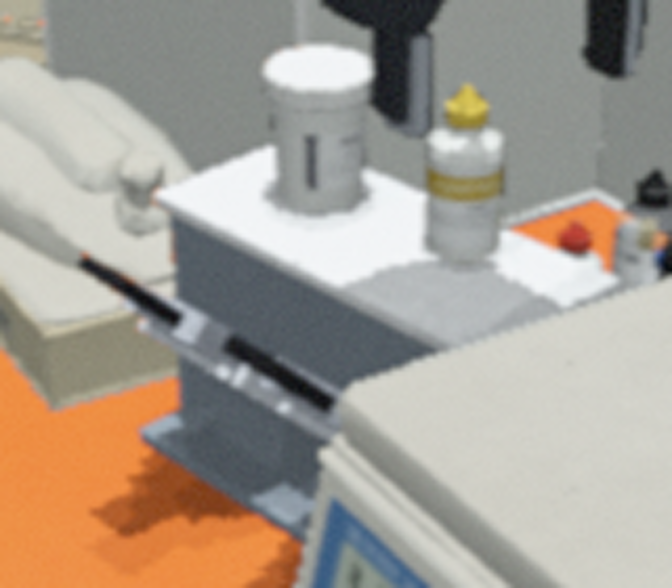

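```bash
cat >> h.py <<'E'
def scenepts():
    P=np.concatenate([np.load(n+".npy").reshape(-1,3) for n in("w0","s0","sc0")])
    P=P[~np.isnan(P[:,0])]
    P=P[(P[:,2]<215)&(P[:,2]>-5)&(P[:,0]>300)&(P[:,0]<800)&(P[:,1]>-300)&(P[:,1]<400)]
    return P
# boxes in tool frame, z relative to TCP: (lo,hi)
BOX={"fing+":([40,-15,-75],[58,15,-10]),"fing-":([-58,-15,-75],[-40,15,-10]),
 "body":([-43,-43,-170],[43,43,-73]),"cam":([-45,-100,-185],[45,-40,-125]),"link":([-55,-55,-300],[55,55,-170])}
def clear(p,R,P,boxes=BOX):
    T=(P-p)@R; o={}
    for k,(a,b) in boxes.items():
        d=np.maximum(np.maximum(np.array(a)-T,T-np.array(b)),0); o[k]=np.sort(np.linalg.norm(d,axis=1))[5]; 
        o[k+"_at"]=P[np.argsort(np.linalg.norm(d,axis=1))[5]].round()
    return o
E
python3 - <<'E'
from h import *
P=scenepts()
Q=np.load("w0.npy")
C=np.load("w0.npy").reshape(-1,3); C=C[~np.isnan(C[:,0])]
m=(C[:,1]<12)&(C[:,1]>-60)&(C[:,0]<640)&(C[:,2]<150)
for z in range(0,150,20):
    q=C[m&(C[:,2]>=z)&(C[:,2]<z+20)]; print(z,len(q), q[:,0].min().round() if len(q) else None, q[:,1].max().round() if len(q) else None)
# exclude own tray tab/body points
loc=(P-SEAT)@np.column_stack([D,L,N])
own=(abs(loc[:,1])<29)&(loc[:,0]<57)&(loc[:,0]>-104)&(abs(loc[:,2])<14)
P=P[~own]
for sg in(1,-1):
  for ph in (-55,-50,-45,-40,-30,-25,25,30,40,45,50):
    p,R=pose(sg,-83,phi=np.deg2rad(ph)); o=clear(p,R,P)
    print(sg,ph,{k:(round(o[k],1),o[k+"_at"].tolist()) for k in BOX})
E
```

```text
0 5155 69.0 12.0
20 461 61.0 12.0
40 274 59.0 12.0
60 8 69.0 12.0
80 3 570.0 12.0
100 192 548.0 12.0
120 262 555.0 12.0
140 7852 556.0 12.0
1 -55 {'fing+': (np.float64(22.6), [619.0, 70.0, 132.0]), 'fing-': (np.float64(33.1), [549.0, 15.0, 90.0]), 'body': (np.float64(0.0), [532.0, 147.0, 139.0]), 'cam': (np.float64(7.8), [531.0, 164.0, 139.0]), 'link': (np.float64(19.0), [411.0, 245.0, 131.0])}
1 -50 {'fing+': (np.float64(22.6), [616.0, 74.0, 130.0]), 'fing-': (np.float64(31.9), [549.0, 15.0, 90.0]), 'body': (np.float64(0.0), [531.0, 135.0, 132.0]), 'cam': (np.float64(12.6), [531.0, 164.0, 139.0]), 'link': (np.float64(25.1), [410.0, 243.0, 130.0])}
1 -45 {'fing+': (np.float64(23.0), [617.0, 69.0, 131.0]), 'fing-': (np.float64(30.8), [547.0, 12.0, 94.0]), 'body': (np.float64(3.9), [532.0, 137.0, 137.0]), 'cam': (np.float64(18.0), [530.0, 164.0, 139.0]), 'link': (np.float64(37.3), [409.0, 239.0, 130.0])}
1 -40 {'fing+': (np.float64(23.5), [617.0, 71.0, 131.0]), 'fing-': (np.float64(29.6), [547.0, 15.0, 87.0]), 'body': (np.float64(9.7), [529.0, 136.0, 134.0]), 'cam': (np.float64(24.1), 
[... 4039 characters left out ...]
4(23.7), [619.0, 63.0, 130.0]), 'body': (np.float64(0.0), [557.0, -11.0, 138.0]), 'cam': (np.float64(0.0), [555.0, -99.0, 138.0]), 'link': (np.float64(49.6), [551.0, -105.0, 140.0])}
-1 45 {'fing+': (np.float64(24.0), [550.0, 13.0, 101.0]), 'fing-': (np.float64(23.3), [617.0, 70.0, 131.0]), 'body': (np.float64(0.0), [562.0, -4.0, 143.0]), 'cam': (np.float64(0.0), [556.0, -106.0, 141.0]), 'link': (np.float64(36.3), [553.0, -99.0, 139.0])}
-1 50 {'fing+': (np.float64(21.9), [549.0, 12.0, 99.0]), 'fing-': (np.float64(22.7), [618.0, 59.0, 130.0]), 'body': (np.float64(0.0), [561.0, -18.0, 140.0]), 'cam': (np.float64(0.0), [561.0, -101.0, 141.0]), 'link': (np.float64(23.1), [552.0, -99.0, 138.0])}
```

```bash
cat >> h.py <<'E'
def tpose(sg,phi,a=0,b=0,th=0,psi=0,l=0,flip=False,grip=(-83,0),roll=0):
    """sg: jaw x=sg*N at phi at seat orientation (of this stage). th>0 steeper, psi yaw about N (deg). a,b,l move of tray origin from SEAT"""
    B=rot(L,np.deg2rad(th))@rot(N,np.deg2rad(psi))
    d,n=B@D,B@N
    if roll: 
        Rr=rot(d,np.deg2rad(roll)); n=Rr@n
    z=rot(n,np.deg2rad(phi))@d; x=sg*n
    R=np.column_stack([x,np.cross(z,x),z])
    g=SEAT+a*D+b*N+l*L+grip[0]*d
    return g-grip_point_offset*z,R
E
python3 - <<'E'
from h import *
assert (rot(L,.1)@D)[2]<D[2]
for sg in(1,-1):
  for ph in (-30,-25,-20,-15,-10,10,15,20,25,30):
    q=inverse_kinematics(*tpose(sg,ph)); print(sg,ph,None if q is None else np.round(q,2))
    for th in (0,15,30,45):
      s=""
      for a,b in((-65,0),(-65,25),(-80,15),(-98,32),(-110,50)):
        r=[]
        for psi in (-40,-20,0,20,40):
          q=inverse_kinematics(*tpose(sg,ph,a,b,th,psi)); r.append("." if q is None else "X")
        s+="".join(r)+"  "
      print("   th",th,s)
E
```

```text
1 -30 [ 0.29  1.13 -1.28  2.3   1.97  1.8  -2.04]
   th 0 XX..X  XXX.X  XXX.X  XXX.X  XXX.X  
   th 15 XXXXX  XXXXX  XXXXX  XXXXX  XXXXX  
   th 30 XXXXX  XXXXX  XXXXX  XXXXX  XXXXX  
   th 45 XXXXX  XXXXX  XXXXX  XXXXX  XXXXX  
1 -25 [ 0.35  1.09 -1.28  2.34  2.01  1.68 -2.02]
   th 0 XX..X  XXX.X  XX..X  XX..X  XXX.X  
   th 15 XXXXX  XXXXX  XXXXX  XXXXX  XXXXX  
   th 30 XXXXX  XXXXX  XXXXX  XXXXX  XXXXX  
   th 45 XXXXX  XXXXX  XXXXX  XXXXX  XXXXX  
1 -20 [ 0.29  0.89 -1.07  2.37  2.05  1.36 -2.14]
   th 0 XX..X  XX..X  XX..X  XX..X  XX..X  
   th 15 XXXXX  XXXXX  XXXXX  XXXXX  XXXXX  
   th 30 XXXXX  XXXXX  XXXXX  XXXXX  XXXXX  
   th 45 XXXXX  XXXXX  XXXXX  XXXXX  XXXXX  
1 -15 [ 0.48  1.02 -1.28  2.39  2.11  1.42 -1.99]
   th 0 XX..X  XX..X  XX..X  XX..X  XX..X  
   th 15 XXXXX  XXXXX  XXXXX  XXXXX  XXXXX  
   th 30 XXXXX  XXXXX  XXXXX  XXXXX  XXXXX  
   th 45 XXXXX  XXXXX  XXXXX  XXXXX  XXXXX  
1 -10 None
   th 0 XX..X  XX.XX  XX..X  XX..X  XX.XX  
   th 15 XXXXX  XXXXX  XXXXX  XXXXX  XXXXX  
   th 30 XXXXX  XXXXX  XXXXX  XXXXX  XXXXX  
   th 45 XXXXX  XXXXX  XXXXX  XXXXX  XX
[... 2699 characters left out ...]
 XXXXX  XXXXX  
-1 20 [ 0.98  1.06 -1.27  2.31  2.38  0.47  1.45]
   th 0 ...XX  X.XXX  X.XXX  X.XXX  X.XXX  
   th 15 XXXXX  XXXXX  XXXXX  XXXXX  XXXXX  
   th 30 XXXXX  XXXXX  XXXXX  XXXXX  XXXXX  
   th 45 XXXXX  XXXXX  XXXXX  XXXXX  XXXXX  
-1 25 [ 1.03  1.09 -1.27  2.27  2.31  0.34  1.58]
   th 0 ..XXX  X.XXX  ..XXX  ..XXX  X.XXX  
   th 15 XXXXX  XXXXX  XXXXX  XXXXX  XXXXX  
   th 30 XXXXX  XXXXX  XXXXX  XXXXX  XXXXX  
   th 45 XXXXX  XXXXX  XXXXX  XXXXX  XXXXX  
-1 30 [ 1.06  1.12 -1.26  2.23  2.12  0.22  1.83]
   th 0 ..XXX  ..XXX  ..XXX  ...XX  ...XX  
   th 15 XXXXX  XXXXX  XXXXX  XXXXX  XXXXX  
   th 30 XXXXX  XXXXX  XXXXX  XXXXX  XXXXX  
   th 45 XXXXX  XXXXX  XXXXX  XXXXX  XXXXX
```

```bash
python3 - <<'E'
from h import *
from scipy.spatial.transform import Rotation as Ro
from scipy.optimize import least_squares
data=[]
rng=np.random.default_rng(0)
s0=read_state(); data.append((s0["qpos"],s0["eef_pos"],s0["tool_rot"]))
for i in range(80):
    sg=rng.choice([1,-1]); p,R=tpose(sg,rng.uniform(-50,50),rng.uniform(-120,0),rng.uniform(0,80),rng.uniform(0,60),rng.uniform(-40,40))
    q=inverse_kinematics(p,R)
    if q is not None: data.append((np.array(q),p,R))
print(len(data))
def frames(q,t):
    Rm=np.eye(3);p=t[0].copy();out=[p.copy()]
    for i in range(7):
        Rm=Rm@Ro.from_rotvec((np.array([0,0,q[i]]) if i%2==0 else np.array([0,q[i],0]))).as_matrix()
        p=p+Rm@t[i+1]; out.append(p.copy())
    return Rm,out
Rm=frames(data[0][0],np.zeros((8,3)))[0]; print(np.round(Rm.T@data[0][2],3)); 
Rm=frames(data[5][0],np.zeros((8,3)))[0]; print(np.round(Rm.T@data[5][2],3))
f=lambda x:np.concatenate([frames(q,x.reshape(8,3))[1][-1]-p for q,p,_ in data]+[1e-3*x])
r=least_squares(f,np.zeros(24)); t=r.x.reshape(8,3); print(t.round(1)); print(np.abs(f(r.x)[:-24]).max())
np.save("t.npy",t)
E
```

```text
81
[[-1.  0.  0.]
 [-0. -1. -0.]
 [-0. -0.  1.]]
[[-0.944 -0.21   0.256]
 [ 0.21   0.217  0.953]
 [-0.256  0.953 -0.161]]
[[ 3.885e+02  9.440e+01  1.454e+02]
 [-5.940e+01 -4.800e+00  1.454e+02]
 [ 6.170e+01  4.700e+00  1.336e+02]
 [-6.430e+01 -1.500e+00  1.223e+02]
 [ 4.820e+01  3.000e-01  1.073e+02]
 [-1.910e+01  3.900e+00  1.069e+02]
 [-3.800e+00  2.900e+00  7.650e+01]
 [ 4.100e+00  5.100e+00  8.080e+01]]
82.44215733054077
```

```bash
cat > fk.py <<'E'
import numpy as np
from scipy.spatial.transform import Rotation as Ro
def frames(q,t,s):
    Rm=np.eye(3);p=t[0].copy();out=[p.copy()]
    for i in range(7):
        Rm=Rm@Ro.from_rotvec((np.array([0,0,s[i]*q[i]]) if i%2==0 else np.array([0,s[i]*q[i],0]))).as_matrix()
        p=p+Rm@t[i+1]; out.append(p.copy())
    return Rm,out
E
python3 - <<'E'
from h import *; from fk import *
import itertools
from scipy.optimize import least_squares
rng=np.random.default_rng(0); data=[]
s0=read_state(); data.append((s0["qpos"],s0["eef_pos"],s0["tool_rot"]))
for i in range(60):
    sg=rng.choice([1,-1]); p,R=tpose(sg,rng.uniform(-50,50),rng.uniform(-120,0),rng.uniform(0,80),rng.uniform(0,60),rng.uniform(-40,40))
    q=inverse_kinematics(p,R)
    if q is not None: data.append((np.array(q),p,R))
best=[]
for s in itertools.product([1,-1],repeat=7):
    C=[frames(q,np.zeros((8,3)),s)[0].T@R for q,p,R in data[:12]]
    best.append((np.std(C,axis=0).sum(),s,C[0]))
best.sort(key=lambda b:b[0])
for b in best[:3]: print(b[0],b[1],b[2].round(2).tolist())
s=best[0][1]
f=lambda x:np.concatenate([frames(q,x.reshape(8,3),s)[1][-1]-p for q,p,_ in data]+[1e-3*x])
r=least_squares(f,np.zeros(24)); t=r.x.reshape(8,3); print(t.round(1)); print(np.abs(f(r.x)[:-24]).max())
np.savez("fk.npz",t=t,s=s)
E
```

```text
1.3316530066153525e-11 (-1, 1, -1, 1, -1, 1, -1) [[-1.0, -0.0, -0.0], [0.0, -1.0, -0.0], [-0.0, -0.0, 1.0]]
2.5613596476904372 (-1, 1, -1, 1, -1, 1, 1) [[-0.97, 0.22, -0.0], [-0.22, -0.97, -0.0], [-0.0, -0.0, 1.0]]
3.041945774948083 (1, 1, 1, 1, 1, 1, 1) [[-1.0, 0.0, 0.0], [-0.0, -1.0, -0.0], [-0.0, -0.0, 1.0]]
[[ 0.000e+00  0.000e+00  1.601e+02]
 [ 0.000e+00 -1.070e+01  1.601e+02]
 [-0.000e+00 -1.060e+01  2.649e+02]
 [ 0.000e+00 -1.880e+01  2.649e+02]
 [ 0.000e+00 -1.870e+01  2.104e+02]
 [-0.000e+00 -2.000e-01  2.104e+02]
 [ 0.000e+00 -2.000e-01  1.639e+02]
 [-0.000e+00 -0.000e+00  1.639e+02]]
0.00018755838073047926
```

```bash
cat >> fk.py <<'E'
from scipy.optimize import least_squares
_k=np.load("fk.npz"); T_,S_=_k["t"],_k["s"]
LO=np.array([-2.91,-.3,-1.5,.17,-1.26,.16,-2.52])+.03; HI=np.array([2.91,2.13,1.42,2.43,4.41,1.93,2.52])-.03
def fk(q):
    R,o=frames(q,T_,S_); return o[-1],R@np.diag([-1.,-1,1]),o
def ik(p,R,seed,w=.02,wt=None):
    wt=np.ones(7) if wt is None else wt
    def f(q,w=w):
        pp,RR,_=fk(q); return np.concatenate([(pp-p)/100,Ro.from_matrix(RR.T@R).as_rotvec()*2,w*wt*(q-seed)])
    r=least_squares(f,np.clip(seed,LO+1e-6,HI-1e-6),bounds=(LO,HI))
    r=least_squares(lambda q:f(q,1e-4),r.x,bounds=(LO,HI))
    e=f(r.x,0); return r.x,np.linalg.norm(e[:3])*100,np.linalg.norm(e[3:6])/2
E
python3 - <<'E'
from h import *; from fk import *
rng=np.random.default_rng(1)
def search(ph,sg):
    p,R=tpose(sg,ph); out=[]
    for i in range(60):
        q,e,a=ik(p,R,LO+rng.random(7)*(HI-LO))
        if e<.3 and a<.003: out.append((np.min(np.minimum(q-LO,HI-q)[[2,3,4,5,6]]),q,fk(q)[2][3]))
    out.sort(key=lambda o:-o[0])
    print(ph,sg,len(out))
    for m,q,el in out[:5]: print("  ",round(m,3),q.round(2),el.round())
for ph,sg in((-20,-1),(-25,-1),(20,1),(25,1),(-20,1),(20,-1)): search(ph,sg)
P=np.concatenate([np.load(n+".npy").reshape(-1,3) for n in("s0","sc0","w0")]);P=P[~np.isnan(P[:,0])]
m=(P[:,2]>180)&(P[:,2]<1100)&(abs(P[:,0])<750)&(abs(P[:,1])<800)
g={}
for x in P[m]: g[tuple((x//100).astype(int)*100)]=g.get(tuple((x//100).astype(int)*100),0)+1
print(sorted((k,v) for k,v in g.items() if v>15))
E
```

```text
-20 -1 42
   0.03 [ 0.41  1.06 -1.29  2.37  2.06  1.56  1.14] [ 420. -213.  565.]
   0.03 [ 0.4   1.04 -1.27  2.37  2.06  1.54  1.13] [ 418. -208.  573.]
   0.029 [ 0.38  1.   -1.22  2.37  2.05  1.49  1.09] [ 412. -194.  593.]
   0.022 [ 0.21  0.81 -0.94  2.38  2.05  1.26  0.93] [ 379. -113.  674.]
   0.022 [ 0.2   0.81 -0.94  2.38  2.05  1.25  0.92] [ 379. -111.  676.]
-25 -1 39
   0.061 [ 0.37  1.13 -1.33  2.34  2.02  1.73  1.15] [ 445. -199.  530.]
   0.059 [ 0.32  1.04 -1.23  2.34  2.    1.62  1.08] [ 433. -173.  574.]
   0.058 [ 0.31  1.02 -1.21  2.34  2.    1.6   1.07] [ 431. -168.  581.]
   0.058 [ 0.29  0.99 -1.17  2.34  1.99  1.56  1.05] [ 425. -156.  597.]
   0.052 [ 0.14  0.84 -0.93  2.35  1.97  1.36  0.92] [395. -89. 664.]
20 1 41
   0.087 [ 1.02  1.15 -1.37  2.31  2.23  0.55 -1.49] [ 235. -432.  519.]
   0.087 [ 1.02  1.14 -1.35  2.31  2.25  0.54 -1.52] [ 235. -428.  527.]
   0.084 [ 0.95  1.01 -1.22  2.32  2.48  0.43 -1.82] [ 243. -389.  588.]
   0.084 [ 0.95  1.   -1.2   2.32  2.5   0.42 -1.84] [ 243. -386.  592.]
   0.083 [ 0.91  0.94 -1.13  2.32  2.66  0.39 -2.03] [ 
[... 3145 characters left out ...]
t64(700), np.int64(400), np.int64(500)), 11555), ((np.int64(700), np.int64(400), np.int64(600)), 1690), ((np.int64(700), np.int64(500), np.int64(100)), 709), ((np.int64(700), np.int64(500), np.int64(200)), 4450), ((np.int64(700), np.int64(500), np.int64(300)), 6724), ((np.int64(700), np.int64(500), np.int64(400)), 8156), ((np.int64(700), np.int64(500), np.int64(500)), 3224), ((np.int64(700), np.int64(600), np.int64(100)), 55), ((np.int64(700), np.int64(600), np.int64(200)), 330), ((np.int64(700), np.int64(600), np.int64(300)), 517), ((np.int64(700), np.int64(600), np.int64(400)), 174), ((np.int64(700), np.int64(700), np.int64(100)), 104), ((np.int64(700), np.int64(700), np.int64(200)), 107)]
```

```bash
cat > plan.py <<'E'
from h import *; from fk import *
PH=22
def gripc(r,th,up=0): # hand-only: rotate about grip point
    t=np.deg2rad(th); return dict(a=-r-83*(1-np.cos(t)),b=up-83*np.sin(t),th=th)
# sign convention check: grip = a*D+b*N-83*d, d=cos D - sin N => N: b+83 sin
PRE=[gripc(90,25,45),gripc(50,20,8),gripc(25,10),gripc(0,0)]
OUT=[dict(a=-2,b=3,th=0),dict(a=-10,b=9,th=6),dict(a=-20,b=17,th=14),dict(a=-45,b=19,th=16),dict(a=-75,b=22,th=18),dict(a=-105,b=45,th=25),dict(a=-115,b=90,th=30)]
IN=[dict(a=-115,b=90,th=30),dict(a=-105,b=45,th=25),dict(a=-75,b=22,th=18),dict(a=-45,b=19,th=16),dict(a=-22,b=16,th=14),dict(a=-9,b=8.5,th=7),dict(a=-3,b=2,th=1),dict(a=-1,b=.5,th=0)]
POST=[gripc(25,10),gripc(50,20,8),gripc(90,25,45)]
def chain(list_,sg,phi,q,**k):
    res=[]
    for w in list_:
        p,R=tpose(sg,phi,**{**w,**k}); q,e,a=ik(p,R,q,w=.05); res.append((q,e,a))
    return res
E
python3 - <<'E'
from plan import *
rng=np.random.default_rng(3)
P=scenepts(); 
def remove_own(P):
    loc=(P-SEAT)@np.column_stack([D,L,N]); own=(abs(loc[:,1])<29)&(loc[:,0]<60)&(loc[:,0]>-106)&(loc[:,2]<14)&(loc[:,2]>-12); return P[~own]
P=remove_own(P)
# drop start-pose gripper points (fingers near 232)
P=P[~((P[:,2]>200)&(abs(P[:,1])<90)&(P[:,0]<720)&(P[:,0]>540)&(P[:,1]<60))]
np.save("obs.npy",P)
q0=np.array([.32,1.04,-1.23,2.34,2.0,1.62,1.08])
seat,e,a=ik(*tpose(-1,-PH),q0); print(seat.round(3),e,a)
pre=chain(PRE[::-1],-1,-PH,seat)[::-1]
out=chain(OUT,-1,-PH,seat)
q1=np.array([1.02,1.14,-1.35,2.31,2.25,.54,-1.52])
pl,e,a=ik(*tpose(1,PH,**IN[-1]),q1); print(pl.round(3),e,a)
inn=chain(IN[::-1],1,PH,pl)[::-1]
post=chain(POST,1,PH,pl)
def show(name,ch,fing=True,carry=None):
    for q,e,a in ch:
        p,R,o=fk(q); B=dict(BOX)
        if not fing: B.pop("fing+");B.pop("fing-"); B["f"]=([-25,-15,-75],[25,15,-5])
        c=clear(p,R,P,B); k=min(B,key=lambda k:c[k])
        m=np.minimum(q-LO,HI-q)
        print(name,q.round(2),"err",round(e,2),round(a,4),"min",k,c[k].round(1),c[k+"_at"],"marg",m.min().round(3),m.argmin()+1)
show("pre",pre);show("out",out,False);show("in",inn,False);show("post",post)
np.savez("plan.npz",pre=[x[0] for x in pre],out=[x[0] for x in out],inn=[x[0] for x in inn],post=[x[0] for x in post])
E
```

```text
[ 0.367  1.032 -1.246  2.359  2.033  1.567  1.104] 9.467746952232709e-08 7.211417870833212e-10
[ 1.031  1.131 -1.338  2.299  2.236  0.471 -1.492] 7.759548892143881e-08 4.1870483369550665e-10
pre [ 0.53  0.79 -1.47  2.1   1.35  1.42  1.74] err 0.0 0.0 min fing- 91.8 [666.  86. 192.] marg 0.0 3
pre [ 0.49  0.92 -1.44  2.2   1.55  1.46  1.54] err 0.0 0.0 min fing- 49.2 [566.  11. 142.] marg 0.031 3
pre [ 0.43  0.96 -1.35  2.3   1.79  1.48  1.31] err 0.0 0.0 min fing- 38.3 [578.  12. 142.] marg 0.101 4
pre [ 0.37  1.03 -1.25  2.36  2.03  1.57  1.1 ] err 0.0 0.0 min fing- 26.2 [615.  76. 129.] marg 0.041 4
out [ 0.37  1.02 -1.25  2.36  2.03  1.56  1.11] err 0.0 0.0 min f 18.9 [556.  19. 110.] marg 0.043 4
out [ 0.42  0.97 -1.31  2.29  1.88  1.48  1.27] err 0.0 0.0 min f 22.2 [555.  18. 111.] marg 0.114 4
out [ 0.46  0.94 -1.38  2.17  1.69  1.44  1.49] err 0.0 0.0 min f 26.3 [564.  15. 135.] marg 0.093 3
out [ 0.49  0.9  -1.43  2.17  1.6   1.44  1.54] err 0.0 0.0 min f 40.6 [561.   9. 141.] marg 0.044 3
out [ 0.52  0.84 -1.47  2.17  1.5   1.43  1.6 ] err 0.0 0.0 min f 65.8 [562.  10. 141.]
[... 626 characters left out ...]
  2.12  1.31  0.52 -0.84] err 0.0 0.0 min f 32.1 [558.  15. 132.] marg 0.063 3
in [ 0.92  0.88 -1.17  2.22  1.95  0.23 -1.43] err 0.0 0.0 min body 25.7 [555.  -8. 139.] marg 0.041 6
in [ 1.02  1.1  -1.33  2.29  2.2   0.44 -1.49] err 0.0 0.0 min body 18.4 [557.  -4. 141.] marg 0.111 4
in [ 1.03  1.13 -1.34  2.3   2.24  0.47 -1.49] err 0.0 0.0 min body 16.4 [555.  -5. 139.] marg 0.101 4
post [ 0.92  0.82 -1.14  2.25  1.8   0.19 -1.32] err 0.0 0.0 min body 39.4 [558.  -9. 142.] marg 0.0 6
post [ 1.03  0.98 -1.46  2.15  1.15  0.61 -0.76] err 0.0 0.0 min fing+ 47.1 [569.  11. 143.] marg 0.008 3
post [ 1.03  0.83 -1.47  2.06  0.77  0.68 -0.51] err 0.0 0.0 min fing+ 87.4 [566.   9. 143.] marg 0.0 3
```

```bash
python3 - <<'E'
from plan import *
for n in("w0","sc0","s0"):
    Pn=np.load(n+".npy").reshape(-1,3); Pn=Pn[~np.isnan(Pn[:,0])]
    l=(Pn-SEAT)@np.column_stack([D,L,N])
    for nm,off in(("tgt",0),("oth",96)):
        t=l[(abs(l[:,1]-off)<24)&(l[:,0]>-115)&(l[:,0]<-62)&(abs(l[:,2]-4)<6)]
        if len(t)>20: print(n,nm,"tab D min",np.percentile(t[:,0],[0.5,1,3]).round(1),"lat",np.percentile(t[:,1],[1,99]).round(1),"N",np.median(t[:,2]).round(1),len(t))
        t=l[(abs(l[:,1]-off)<40)&(l[:,0]>-52)&(l[:,0]<-35)&(abs(l[:,2]-7)<3.5)]
        if len(t)>20: print(n,nm,"body lat",np.percentile(t[:,1],[1,99]).round(1),"N",np.median(t[:,2]).round(1),len(t))
        t=l[(abs(l[:,1]-off)<44)&(l[:,0]>-35)&(l[:,0]<-15)&(l[:,2]<6)&(l[:,2]>1)]
        if len(t)>20: print("   rails?",np.histogram(t[:,1]-off,bins=range(-44,46,4)))
# slope yaw residual: tab long edges
E
```

```text
w0 tgt tab D min [-98.8 -98.6 -98.3] lat [-13.   16.3] N 6.1 1503
w0 tgt body lat [-22.8  26.3] N 9.3 870
   rails? (array([ 0,  0, 12,  9,  0,  0,  0,  0,  0,  0,  0,  0,  0,  0,  0,  0,  0,
        0,  7, 14,  0,  0]), array([-44, -40, -36, -32, -28, -24, -20, -16, -12,  -8,  -4,   0,   4,
         8,  12,  16,  20,  24,  28,  32,  36,  40,  44]))
w0 oth tab D min [-99.2 -99.  -98.7] lat [ 80.6 109.8] N 5.9 1431
w0 oth body lat [ 70.6 118.3] N 8.5 110
   rails? (array([ 0,  0, 16,  3, 20,  1, 12, 12, 10, 15, 16, 13, 11, 11, 14, 10, 39,
        0,  0,  0,  0,  0]), array([-44, -40, -36, -32, -28, -24, -20, -16, -12,  -8,  -4,   0,   4,
         8,  12,  16,  20,  24,  28,  32,  36,  40,  44]))
sc0 tgt tab D min [-97.9 -97.8 -97.6] lat [-12.  18.] N 3.7 136
sc0 tgt body lat [-20.6  28.9] N 7.0 88
   rails? (array([0, 0, 2, 4, 0, 1, 0, 0, 0, 0, 0, 0, 0, 0, 0, 0, 0, 9, 2, 6, 0, 0]), array([-44, -40, -36, -32, -28, -24, -20, -16, -12,  -8,  -4,   0,   4,
         8,  12,  16,  20,  24,  28,  32,  36,  40,  44]))
sc0 oth tab D min [-97.9 -97.7 -96.9] lat [ 83.  111.9] N 3.7 162
sc0 oth body lat [ 71.9 122.6] N 6.4 40
   rails? (array([ 0,  0,  4,  3,  0, 11,  1,  0,  0,  0,  0,  0,  0,  1,  1,  0,  3,
       10,  1,  8,  1,  0]), array([-44, -40, -36, -32, -28, -24, -20, -16, -12,  -8,  -4,   0,   4,
         8,  12,  16,  20,  24,  28,  32,  36,  40,  44]))
s0 tgt tab D min [-101.1 -101.  -100. ] lat [-14.   13.7] N 1.0 103
s0 oth tab D min [-100.1 -100.  -100. ] lat [ 79.8 110. ] N 0.9 87
```

```bash
cat > mkplan.py <<'E'
from plan import *
from scipy.interpolate import PchipInterpolator
P=np.load("obs.npy")
KEY=("a","b","th")
def dense(ws,n):
    t=np.arange(len(ws)); V=np.array([[w.get(k,0) for k in KEY] for w in ws],float)
    tt=np.linspace(0,len(ws)-1,n); return [dict(zip(KEY,v)) for v in PchipInterpolator(t,V)(tt)]
LO2=LO.copy();HI2=HI.copy()
def solve(ws,sg,phi,q,l,pref):
    """pref: posture attraction per waypoint, mild"""
    res=[]
    for w in ws:
        p,R=tpose(sg,phi,l=l,**w)
        seed=q.copy(); seed[2]+= .5*(pref-q[2])
        q,e,a=ik(p,R,seed,w=.05); res.append((q,e,a))
    return res
q0=np.array([.32,1.04,-1.23,2.34,2.0,1.62,1.08])
lg,lp=1.5,.7
seat,e,a=ik(*tpose(-1,-PH,l=lg),q0)
pre=solve(dense(PRE[::-1],6),-1,-PH,seat,lg,-1.25)[::-1]
out=solve(dense([dict(a=0,b=0,th=0)]+OUT,12)[1:],-1,-PH,seat,lg,-1.25)
q1=np.array([1.02,1.14,-1.35,2.31,2.25,.54,-1.52])
pl,e,a=ik(*tpose(1,PH,l=lp,**IN[-1]),q1)
inn=solve(dense(IN[::-1],14),1,PH,pl,lp,-1.35)[::-1]
post=solve(dense([IN[-1]]+POST,6)[1:],1,PH,pl,lp,-1.35)
def trayclear(p,R,sg,phi):
    # tray box in tool frame: d,n from tool
    n=sg*R[:,0]; d=rot(n,-np.deg2rad(phi))@R[:,2]; c=p+grip_point_offset*R[:,2]+83*d
    T=(P-c)@np.column_stack([d,np.cross(n,d),n])
    dd=np.maximum(np.abs(T)-[55,25,7],0); k=np.linalg.norm(dd,axis=1); i=np.argsort(k)[5]; return k[i].round(1),P[i].round()
def show(name,ch,fing=True,tray=None):
    prev=None
    for q,e,a in ch:
        p,R,o=fk(q); B=dict(BOX)
        if not fing: B.pop("fing+");B.pop("fing-"); B["f"]=([-25,-15,-75],[25,15,-5])
        c=clear(p,R,P,B); k=min(B,key=lambda k:c[k]); m=np.minimum(q-LO,HI-q)
        dev=""
        if prev is not None:
            pm,Rm,_=fk((q+prev)/2); pp,Rp,_=fk(prev); dev=f"dev {np.linalg.norm(pm-(p+pp)/2):.1f} rot {np.rad2deg(Ro.from_matrix(Rm.T@R).magnitude()-Ro.from_matrix(Rm.T@Rp).magnitude()):.1f} dq {np.abs(q-prev).max():.2f}"
        prev=q
        print(name,q.round(2),"e",round(e,2),round(a,4),k,c[k].round(1),c[k+"_at"],"m",m.min().round(3),m.argmin()+1,dev,trayclear(p,R,*tray) if tray else "")
if __name__=="__main__":
    show("pre",pre);show("out",out,False,(-1,-PH));show("in",inn,False,(1,PH));show("post",post)
    np.savez("plan.npz",pre=[x[0] for x in pre],out=[x[0] for x in out],inn=[x[0] for x in inn],post=[x[0] for x in post])
    print("flip")
    A,B=out[-1][0],inn[0][0]
    for s in np.linspace(0,1,9):
        q=A+s*(B-A); show("fl",[(q,0,0)],False,(-1,-PH))
    print("start"); A=read_state()["qpos"];B=pre[0][0]
    for s in np.linspace(0,1,9): show("st",[(A+s*(B-A),0,0)])
E
python3 mkplan.py
```

```text
pre [ 0.52  0.78 -1.46  2.1   1.34  1.4   1.74] e 0.0 0.0 fing- 91.9 [666.  86. 192.] m 0.014 3  
pre [ 0.49  0.85 -1.42  2.17  1.46  1.41  1.61] e 0.0 0.0 fing- 62.1 [570.   8. 144.] m 0.052 3 dev 0.9 rot 0.0 dq 0.12 
pre [ 0.47  0.9  -1.39  2.22  1.58  1.42  1.5 ] e 0.0 0.0 fing- 47.1 [568.  11. 142.] m 0.08 3 dev 0.7 rot 0.0 dq 0.12 
pre [ 0.44  0.94 -1.36  2.28  1.74  1.45  1.35] e 0.0 0.0 fing- 41.1 [574.  12. 141.] m 0.114 3 dev 1.1 rot 0.1 dq 0.15 
pre [ 0.4   0.99 -1.31  2.33  1.89  1.51  1.22] e 0.0 0.0 fing- 35.7 [617.  79. 131.] m 0.072 4 dev 1.1 rot 0.1 dq 0.15 
pre [ 0.36  1.03 -1.25  2.36  2.03  1.57  1.1 ] e 0.0 0.0 fing- 26.3 [617.  79. 131.] m 0.041 4 dev 0.9 rot 0.0 dq 0.15 
out [ 0.37  1.03 -1.25  2.36  2.03  1.57  1.11] e 0.0 0.0 f 20.4 [556.  19. 110.] m 0.043 4  (np.float64(2.7), array([585.,  92.,  82.]))
out [ 0.37  1.02 -1.26  2.35  2.    1.55  1.13] e 0.0 0.0 f 20.5 [556.  19. 110.] m 0.052 4 dev 0.0 rot -0.0 dq 0.02 (np.float64(3.2), array([615.,  98.,  71.]))
out [ 0.41  0.98 -1.31  2.29  1.89  1.49  1.25] e 0.0 0.0 f 22.7 [555.  18. 111.] m 0.107 4 dev 0.
[... 5525 characters left out ...]
0.12] e 0 0 fing+ 53.1 [642.   2. 145.] m 0.737 4  
st [ 0.08  0.59 -0.39  1.73  0.35  1.12  0.35] e 0 0 fing+ 29.9 [576.   9. 143.] m 0.674 4  
st [ 0.15  0.62 -0.57  1.79  0.52  1.16  0.58] e 0 0 fing+ 37.5 [557.   9. 138.] m 0.611 4  
st [ 0.23  0.65 -0.75  1.85  0.68  1.21  0.81] e 0 0 fing- 48.7 [554. -25. 139.] m 0.548 4  
st [ 0.3   0.68 -0.92  1.92  0.84  1.26  1.04] e 0 0 fing- 37.4 [554. -35. 139.] m 0.485 4  
st [ 0.38  0.72 -1.1   1.98  1.01  1.31  1.27] e 0 0 fing- 35.0 [561.  -2. 143.] m 0.369 3  
st [ 0.45  0.75 -1.28  2.04  1.17  1.36  1.5 ] e 0 0 fing- 55.9 [569.  11. 143.] m 0.192 3  
st [ 0.52  0.78 -1.46  2.1   1.34  1.4   1.74] e 0 0 fing- 91.9 [666.  86. 192.] m 0.014 3
```

```bash
python3 - <<'E'
from h import *
pl=np.load("plan.npz")
t0=read_state()["time"]
goto_joints(pl["pre"][0]); print(read_state()["time"]-t0)
for q in pl["pre"][[2,4,5]]: goto_joints(q)
st=read_state(); print(st["time"]-t0, st["eef_pos"],tpose(-1,-22,l=1.5)[0],st["ft_force"])
for n,(x0,y0,x1,y1) in {"scene":(240,110,420,270),"side":(230,110,410,270),"wrist":(0,0,640,400)}.items():
    im=camera(n)["image"][y0:y1,x0:x1]; f=720/im.shape[1]; cv2.imwrite(f"pics/{n}_g.png",cv2.resize(im,None,fx=f,fy=f,interpolation=cv2.INTER_CUBIC)[:600])
E
```

```text
1.6833
2.7083 [569.66241584  53.85893492 112.89442448] [569.55761572  54.09035467 112.32980641] [-0.89279789 -0.23625467  0.87007848]
```

View pics/scene_g.png

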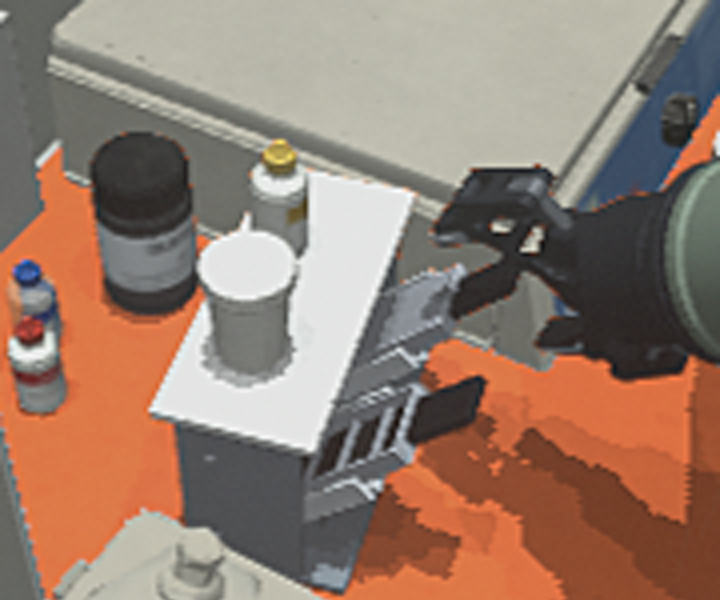

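View pics/wrist_g.png

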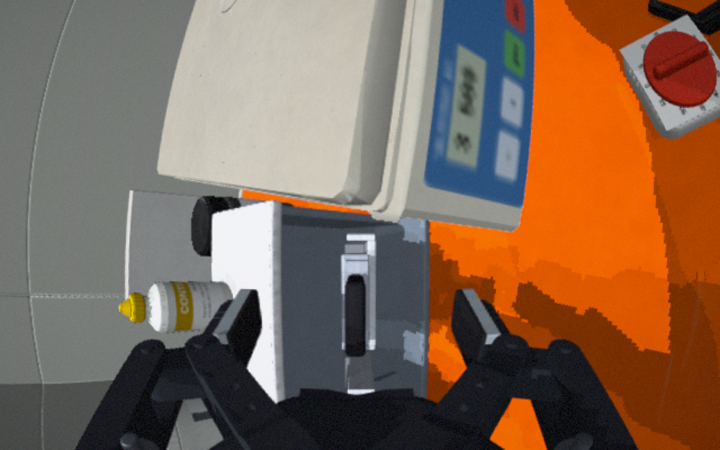

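```bash
python3 - <<'E'
from h import *
pl=np.load("plan.npz"); st=read_state(); f0=st["ft_force"]
clamp(); s=read_state(); print(s["time"],s["finger_gap"],s["ft_force"]-f0)
im=camera("wrist"); cv2.imwrite("pics/w_cl.png",im["image"])
mx=0
for i,q in enumerate(pl["out"][[1,3,5]]):
    goto_joints(q); s=read_state(); print(i,s["time"],(s["ft_force"]-f0).round(1),s["finger_gap"])
for n,(x0,y0,x1,y1) in {"scene":(240,110,420,270)}.items():
    im=camera(n)["image"][y0:y1,x0:x1]; f=720/im.shape[1]; cv2.imwrite(f"pics/{n}_o.png",cv2.resize(im,None,fx=f,fy=f,interpolation=cv2.INTER_CUBIC)[:600])
E
```

```text
3.9583 7.726659125556579 [2.23396398 0.67044219 6.22310329]
0 4.2583 [-0.6 -0.3  0. ] 7.306031843712455
1 4.6333 [-0.7  0.2 -1.8] 7.016412662938229
2 4.9083 [-0.1  0.2  0.4] 7.3749469372939185
```

View pics/scene_o.png

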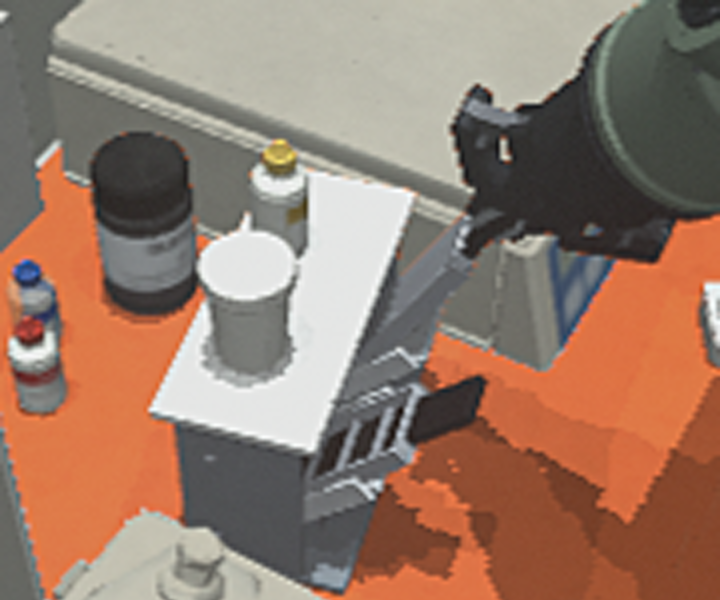

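View pics/w_cl.png

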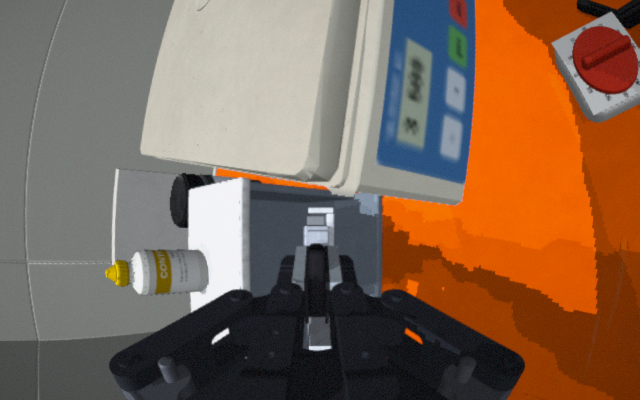

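```bash
cat > p2.py <<'E'
from mkplan import *
HIGH=dict(a=-125,b=135,th=32)
def shortlist(ws,sg,phi,q,l,pref,w=.05,gain=.5):
    res=[]
    for x in ws:
        p,R=tpose(sg,phi,l=l,**x); seed=q+gain*(pref-q); q,e,a=ik(p,R,seed,w=w); res.append((q,e,a))
    return res
E
python3 - <<'E'
from p2 import *
o=np.load("plan.npz")["out"]
hi=solve([dict(a=-120,b=110,th=31),HIGH],-1,-PH,o[-1],lg,-1.3)
show("hi",hi,False,(-1,-PH))
IN2=[HIGH]+IN
rng=np.random.default_rng(5); best=[]
for phi in (22,):
 for t in range(25):
  # random posture at mid th=14 pose, then solve both ways with minimal motion
  mid,e,a=ik(*tpose(1,phi,l=lp,**IN[4]),LO+rng.random(7)*(HI-LO))
  if e>.3: continue
  fw=shortlist(dense(IN[4:],9),1,phi,mid,lp,mid,gain=.0,w=.02)
  if max(x[1] for x in fw)>.3: continue
  bw=shortlist(dense(IN2[:6][::-1],10),1,phi,mid,lp,mid,gain=.1,w=.02)
  if max(x[1] for x in bw)>.3: continue
  seq=[x[0] for x in bw[::-1]]+[x[0] for x in fw[1:]]
  def dv(a,b):
    return np.linalg.norm(fk((a+b)/2)[0]-(fk(a)[0]+fk(b)[0])/2)
  d=max(dv(a,b) for a,b in zip(seq[:-1],seq[1:])); m=min(np.minimum(q-LO,HI-q).min() for q in seq)
  best.append((d,m,seq))
best.sort(key=lambda b:b[0])
for d,m,s_ in best[:8]: print(round(d,2),round(m,3),s_[0].round(2),s_[9].round(2),s_[-1].round(2))
import pickle; pickle.dump((hi,best),open("in.pkl","wb"))
E
```

```text
hi [ 0.47  0.68 -1.37  1.79  1.12  1.46  2.1 ] e 0.0 0.0 f 110.3 [675.  91. 206.] m 0.1 3  (np.float64(35.1), array([659.,  88., 170.]))
hi [ 0.45  0.68 -1.35  1.71  1.1   1.5   2.17] e 0.0 0.0 f 121.5 [676.  90. 207.] m 0.116 3 dev 0.2 rot 0.0 dq 0.08 (np.float64(28.6), array([661.,  85., 180.]))
2.06 0.0 [ 0.88  0.79 -1.47  1.66  0.53  1.06 -0.39] [ 0.94  0.87 -1.27  2.13  1.2   0.37 -0.77] [ 1.06  1.22 -1.42  2.3   2.12  0.56 -1.34]
2.06 0.0 [ 0.88  0.79 -1.47  1.66  0.53  1.06 -0.39] [ 0.97  0.95 -1.36  2.13  1.28  0.46 -0.82] [ 1.07  1.25 -1.45  2.3   2.09  0.59 -1.3 ]
2.06 0.0 [ 0.88  0.79 -1.47  1.66  0.53  1.06 -0.39] [ 1.    1.04 -1.46  2.12  1.35  0.58 -0.86] [ 1.07  1.27 -1.47  2.3   2.07  0.61 -1.27]
2.06 0.0 [ 0.88  0.79 -1.47  1.66  0.53  1.06 -0.39] [ 1.01  1.05 -1.47  2.12  1.36  0.59 -0.87] [ 1.07  1.27 -1.47  2.3   2.07  0.61 -1.27]
2.06 0.0 [ 0.88  0.79 -1.47  1.66  0.53  1.06 -0.39] [ 1.01  1.05 -1.47  2.12  1.36  0.59 -0.87] [ 1.07  1.27 -1.47  2.3   2.07  0.61 -1.27]
4.29 0.0 [ 0.85  0.73 -1.38  1.67  0.44  1.02 -0.31] [ 0.83  0.74 -1.07  2.13  0.84  0.19 -0.46] [ 1.06  1.2  -1.41  2.3   2.14  0.54 -1.37]
```

```bash
python3 - <<'E'
from p2 import *
import pickle
hi,best=pickle.load(open("in.pkl","rb")); S=best[2][2]
show("in",[(q,0,0) for q in S],False,(1,PH))
post=solve(dense([IN[-1]]+POST,6)[1:],1,PH,S[-1],lp,-1.47); show("post",post)
print("flip")
A,B=hi[-1][0],S[0]
for s in np.linspace(0,1,7): show("fl",[(A+s*(B-A),0,0)],False,(-1,-PH))
np.savez("plan2.npz",hi=[x[0] for x in hi],inn=S,post=[x[0] for x in post])
E
```

```text
in [ 0.88  0.79 -1.47  1.66  0.53  1.06 -0.39] e 0 0 f 123.1 [676.  90. 207.] m 0.0 3  (np.float64(28.6), array([661.,  85., 180.]))
in [ 0.91  0.79 -1.47  1.74  0.55  0.99 -0.4 ] e 0 0 f 111.4 [672.  90. 204.] m 0.0 3 dev 0.3 rot -0.0 dq 0.07 (np.float64(34.8), array([659.,  88., 170.]))
in [ 0.94  0.79 -1.47  1.82  0.58  0.91 -0.41] e 0 0 f 105.5 [676.  90. 207.] m 0.0 3 dev 0.4 rot -0.0 dq 0.08 (np.float64(23.7), array([616.,  90., 132.]))
in [ 0.99  0.79 -1.47  1.93  0.63  0.79 -0.42] e 0 0 f 105.9 [564.  11. 142.] m 0.0 3 dev 0.7 rot -0.0 dq 0.12 (np.float64(14.2), array([611.,  86., 128.]))
in [ 1.03  0.8  -1.47  2.02  0.72  0.68 -0.47] e 0 0 f 89.0 [562.  11. 141.] m 0.0 3 dev 1.1 rot 0.0 dq 0.12 (np.float64(20.2), array([612.,  90., 124.]))
in [ 1.05  0.85 -1.47  2.1   0.92  0.58 -0.59] e 0 0 f 68.6 [563.  12. 140.] m 0.0 3 dev 2.1 rot 0.1 dq 0.20 (np.float64(8.3), array([587.,  93.,  82.]))
in [ 1.04  0.91 -1.47  2.12  1.07  0.56 -0.69] e 0 0 f 54.4 [564.  13. 140.] m 0.0 3 dev 0.5 rot 0.1 dq 0.15 (np.float64(4.8), array([595.,  94.,  74.]))
in [ 1.02  0.96 -1.47  2.12  1.17
[... 2513 characters left out ...]
2), array([662.,  93., 182.]))
fl [ 0.59  0.71 -1.39  1.69  0.91  1.35  1.31] e 0 0 f 111.6 [672.  90. 204.] m 0.077 3  (np.float64(0.6), array([670.,  98., 196.]))
fl [ 0.66  0.73 -1.41  1.69  0.81  1.28  0.89] e 0 0 f 111.6 [676.  90. 207.] m 0.058 3  (np.float64(0.0), array([672.,  84., 197.]))
fl [ 0.73  0.75 -1.43  1.68  0.72  1.21  0.46] e 0 0 f 111.0 [674.  92. 205.] m 0.039 3  (np.float64(8.3), array([663.,  82., 181.]))
fl [ 0.8   0.77 -1.45  1.67  0.63  1.14  0.04] e 0 0 f 113.9 [676.  90. 207.] m 0.019 3  (np.float64(18.1), array([661.,  85., 180.]))
fl [ 0.88  0.79 -1.47  1.66  0.53  1.06 -0.39] e 0 0 f 123.1 [676.  90. 207.] m 0.0 3  (np.float64(28.6), array([661.,  85., 180.]))
```

```bash
python3 - <<'E'
from p2 import *
o=np.load("plan.npz")["out"]; S=np.load("plan2.npz")["inn"]
W=[dict(a=-150,b=88,th=34),dict(a=-190,b=85,th=40)]
hi=solve(W,-1,-PH,o[-1],lg,-1.3); hb=solve(W,1,PH,S[2],lp,-1.4)[::-1]
show("hi",[(o[-1],0,0)]+hi,False,(-1,-PH)); show("hb",hb+[(S[2],0,0)],False,(1,PH))
A,B=hi[-1][0],hb[0][0]
for s in np.linspace(0,1,9): show("fl",[(A+s*(B-A),0,0)],False,(-1,-PH))
np.savez("plan3.npz",hi=[x[0] for x in hi],hb=[x[0] for x in hb])
E
```

```text
hi [ 0.48  0.69 -1.38  1.85  1.15  1.44  2.04] e 0 0 f 104.3 [674.  92. 205.] m 0.085 3  (np.float64(27.1), array([615.,  97., 132.]))
hi [ 0.5   0.65 -1.41  1.82  1.06  1.49  2.12] e 0.0 0.0 f 135.4 [674.  92. 205.] m 0.063 3 dev 0.5 rot 0.0 dq 0.10 (np.float64(45.5), array([582.,  13., 141.]))
hi [ 0.51  0.62 -1.41  1.75  0.94  1.58  2.22] e 0.0 0.0 f 169.2 [674.  92. 205.] m 0.057 3 dev 0.8 rot 0.1 dq 0.11 (np.float64(68.6), array([569.,  11., 143.]))
hb [ 0.94  0.7  -1.47  1.71  0.38  1.16 -0.36] e 0.0 0.0 f 170.3 [672.  92. 204.] m 0.0 3  (np.float64(68.3), array([569.,  11., 143.]))
hb [ 0.95  0.74 -1.47  1.77  0.47  1.02 -0.37] e 0.0 0.0 f 136.8 [676.  90. 207.] m 0.0 3 dev 1.0 rot 0.1 dq 0.14 (np.float64(45.1), array([582.,  12., 141.]))
hb [ 0.94  0.79 -1.47  1.82  0.58  0.91 -0.41] e 0 0 f 105.5 [676.  90. 207.] m 0.0 3 dev 1.0 rot 0.1 dq 0.11 (np.float64(23.7), array([616.,  90., 132.]))
fl [ 0.51  0.62 -1.41  1.75  0.94  1.58  2.22] e 0 0 f 169.2 [674.  92. 205.] m 0.057 3  (np.float64(68.6), array([569.,  11., 143.]))
fl [ 0.56  0.63 -1.42  1.75  0.87  1.53  1.9 ] e 0 0 
[... 323 characters left out ...]
 array([563.,  10., 142.]))
fl [ 0.72  0.66 -1.44  1.73  0.66  1.37  0.93] e 0 0 f 166.8 [564.   5. 143.] m 0.029 3  (np.float64(61.4), array([565.,  12., 141.]))
fl [ 0.78  0.67 -1.45  1.73  0.59  1.32  0.61] e 0 0 f 167.1 [564.   5. 143.] m 0.021 3  (np.float64(63.6), array([566.,  11., 142.]))
fl [ 0.83  0.68 -1.46  1.72  0.52  1.27  0.29] e 0 0 f 167.5 [632. 152. 194.] m 0.014 3  (np.float64(61.1), array([575.,   9., 143.]))
fl [ 0.89  0.69 -1.46  1.72  0.45  1.21 -0.04] e 0 0 f 167.3 [676.  90. 207.] m 0.007 3  (np.float64(60.5), array([568.,  11., 142.]))
fl [ 0.94  0.7  -1.47  1.71  0.38  1.16 -0.36] e 0 0 f 170.3 [672.  92. 204.] m 0.0 3  (np.float64(68.3), array([569.,  11., 143.]))
```

Clear by about 60 mm. Draw out, flip, go to the pre-insert pose and measure the tray there.

```bash
python3 - <<'E'
from p2 import *
a=np.load("plan.npz");b=np.load("plan2.npz");c=np.load("plan3.npz")
for q in list(a["out"][[7,8,10]])+list(c["hi"]): goto_joints(q)
print(read_state()["time"],read_state()["finger_gap"])
goto_joints(c["hb"][0]); goto_joints(c["hb"][1]); goto_joints(b["inn"][2]); goto_joints(b["inn"][4])
s=read_state(); print(s["time"],s["finger_gap"],s["eef_pos"],fk(b["inn"][4])[0])
for n,(x0,y0,x1,y1) in {"scene":(240,90,420,250),"side":(230,90,410,250),"wrist":(0,0,640,400)}.items():
    cc=camera(n); Q=cloud(cc,n=="wrist"); np.save(n+"_f.npy",Q)
    im=cc["image"][y0:y1,x0:x1]; f=720/im.shape[1]; cv2.imwrite(f"pics/{n}_f.png",cv2.resize(im,None,fx=f,fy=f,interpolation=cv2.INTER_CUBIC)[:600])
    # expected tray frame
    p,R=s["eef_pos"],s["tool_rot"]; nn=R[:,0]; d=rot(nn,-np.deg2rad(PH))@R[:,2]; cen=p+grip_point_offset*R[:,2]+83*d; l=np.cross(nn,d)
    T=(Q.reshape(-1,3)-cen)@np.column_stack([d,l,nn]); T=T[~np.isnan(T[:,0])]
    t=T[(abs(T[:,0])<75)&(abs(T[:,1])<40)&(abs(T[:,2])<14)]
    print(n,len(t),"x",np.percentile(t[:,0],[1,99]).round(1) if len(t) else "","y",np.percentile(t[:,1],[2,98]).round(1) if len(t) else "","z",np.percentile(t[:,2],[2,50,98]).round(1) if len(t) else "")
E
```

```text
6.4333 7.031059005649988
9.6167 7.527676334907571 [545.46360382  62.51971924 225.63264743] [545.96553397  63.34451054 224.94842652]
scene 481 x [-74.   57.8] y [-21.6  28.4] z [-8.1  0.6  6.4]
side 1284 x [-72.6  53.5] y [-23.8  24.9] z [-8.8 -7.2  5.4]
wrist 564 x [-74.7 -41.7] y [16.3 27.1] z [-5.5  2.1 10.4]
```

View pics/scene_f.png

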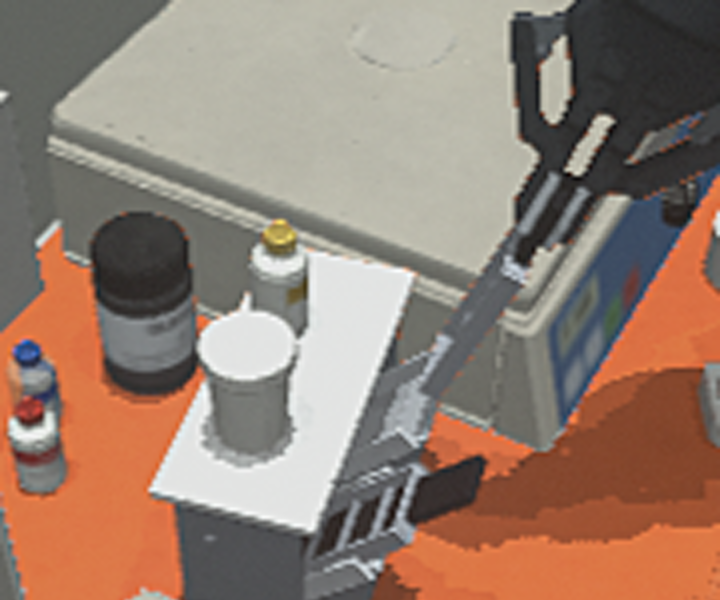

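View pics/wrist_f.png

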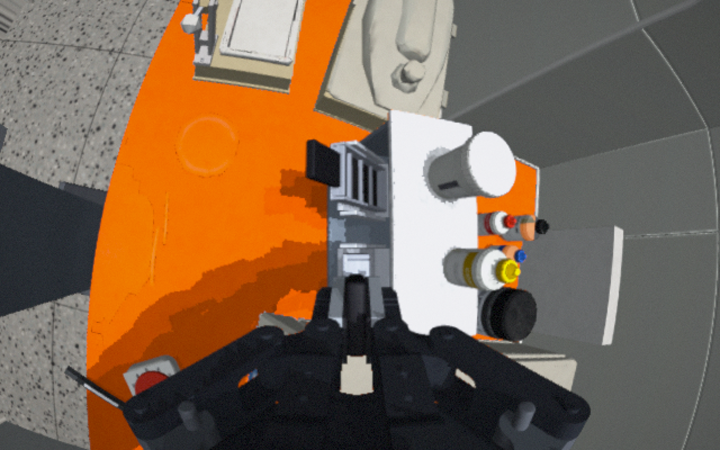

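View pics/side_f.png

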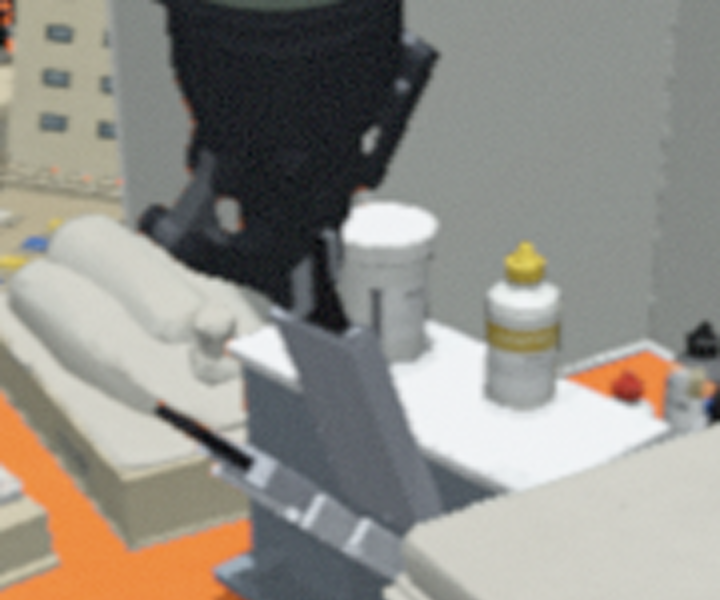

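```bash
python3 - <<'E'
from p2 import *
s=read_state(); p,R=s["eef_pos"],s["tool_rot"]; nn=R[:,0]; d=rot(nn,-np.deg2rad(PH))@R[:,2]; cen=p+grip_point_offset*R[:,2]+83*d; l=np.cross(nn,d)
for n in("side","scene"):
    Q=np.load(n+"_f.npy"); T=(Q.reshape(-1,3)-cen)@np.column_stack([d,l,nn]); T=T[~np.isnan(T[:,0])]
    for x in range(-50,55,15):
        t=T[(T[:,0]>x)&(T[:,0]<x+15)&(abs(T[:,1])<40)&(abs(T[:,2]+(7 if n=="side" else 0))<(3 if n=="side" else 8))]
        if len(t)>8: print(n,x,len(t),t[:,1].min().round(1),t[:,1].max().round(1),np.median(t[:,2]).round(1))
S=np.load("plan2.npz")["inn"]; lp=-.8
ws=dense(([HIGH]+IN)[:6],10)[4:]+dense(IN[4:],9)[1:]
q=S[4];res=[]
for w,seed in zip(ws,S[4:]):
    pp,RR=tpose(1,PH,l=lp,**w); res.append(ik(pp,RR,seed,w=.02))
show("n",res,False,(1,PH)); print(np.abs(np.array([r[0] for r in res])-S[4:]).max(),len(res),len(S[4:]))
np.save("ins.npy",[r[0] for r in res])
E
```

```text
side -50 118 -24.4 26.2 -9.3
side -35 119 -24.8 25.1 -9.4
side -20 99 -24.5 26.4 -9.5
side -5 83 -25.3 27.0 -9.5
side 10 69 -25.6 27.1 -9.5
side 25 50 -24.5 25.5 -9.4
side 40 40 -24.5 25.0 -9.5
scene -50 43 -22.0 28.0 -1.3
scene -35 41 -22.6 29.3 -0.1
scene -20 46 -22.1 27.9 -0.8
scene -5 48 -22.4 28.2 -1.7
scene 10 46 -22.7 27.9 -1.5
scene 25 45 -23.0 27.9 -1.2
scene 40 42 -23.5 27.6 -2.1
n [ 1.03  0.8  -1.47  2.02  0.72  0.68 -0.46] e 0.0 0.0 f 88.3 [562.  11. 141.] m 0.0 3  (np.float64(20.1), array([615.,  70., 124.]))
n [ 1.05  0.85 -1.47  2.1   0.91  0.58 -0.59] e 0.0 0.0 f 67.7 [560.   9. 140.] m 0.0 3 dev 2.1 rot 0.1 dq 0.20 (np.float64(8.4), array([585.,  92.,  82.]))
n [ 1.04  0.91 -1.47  2.12  1.06  0.56 -0.69] e 0.0 0.0 f 53.4 [561.   9. 141.] m 0.0 3 dev 0.5 rot 0.1 dq 0.15 (np.float64(4.4), array([606.,  36.,  76.]))
n [ 1.02  0.96 -1.47  2.12  1.17  0.58 -0.75] e 0.0 0.0 f 42.6 [565.  13. 140.] m 0.0 3 dev 0.2 rot 0.0 dq 0.11 (np.float64(4.5), array([614.,  38.,  65.]))
n [ 1.01  1.01 -1.47  2.12  1.27  0.59 -0.81] e 0.0 0.0 f 36.0 [563.  15. 135.] m 0.0 3 dev 0.2 rot 0
[... 831 characters left out ...]
rray([615.,  38.,  64.]))
n [ 1.07  1.24 -1.47  2.28  2.01  0.6  -1.24] e 0.0 0.0 body 18.6 [554. -12. 139.] m 0.002 3 dev 0.3 rot 0.0 dq 0.10 (np.float64(3.4), array([620.,  39.,  71.]))
n [ 1.07  1.25 -1.47  2.29  2.04  0.6  -1.25] e 0.0 0.0 body 17.5 [554. -12. 139.] m 0.002 3 dev 0.0 rot 0.0 dq 0.03 (np.float64(3.3), array([602.,  36.,  78.]))
n [ 1.08  1.27 -1.47  2.3   2.06  0.61 -1.26] e 0.0 0.0 body 16.6 [554. -12. 139.] m 0.002 3 dev 0.0 rot 0.0 dq 0.02 (np.float64(3.3), array([602.,  36.,  78.]))
n [ 1.08  1.27 -1.47  2.3   2.07  0.61 -1.26] e 0.0 0.0 body 16.3 [554. -12. 139.] m 0.002 3 dev 0.0 rot 0.0 dq 0.01 (np.float64(3.3), array([602.,  36.,  78.]))
0.007261418656302587 14 14
```

```bash
python3 - <<'E'
from p2 import *
I=np.load("ins.npy"); s=read_state(); f0=s["ft_force"]; print(f0)
for i,q in enumerate(I[1:11],1):
    goto_joints(q); s=read_state(); df=s["ft_force"]-f0; print(i,round(s["time"],2),df.round(1),round(s["finger_gap"],2))
    if np.linalg.norm(df)>14: print("STOP"); break
for n,(x0,y0,x1,y1) in {"scene":(260,130,400,240),"side":(250,110,410,240)}.items():
    im=camera(n)["image"][y0:y1,x0:x1]; f=720/im.shape[1]; cv2.imwrite(f"pics/{n}_i.png",cv2.resize(im,None,fx=f,fy=f,interpolation=cv2.INTER_CUBIC)[:600])
E
```

```text
[ 0.28355764  0.46428946 -1.90058719]
1 10.07 [ 0.1 -0.1  1.8] 7.48
2 10.35 [-0.1 -0.5  1.4] 6.99
3 10.6 [-1.3 -0.   0.7] 6.96
4 10.85 [-0.2  0.2  0.6] 7.0
5 11.1 [-0.1 -1.1  1.1] 7.4
6 11.37 [0.9 0.4 2.3] 6.76
7 11.64 [ 0.8 -1.1  0.9] 7.04
8 11.9 [ 2.4 -0.6  1.4] 7.05
9 12.17 [ 2.7 -0.1  2.1] 7.48
10 12.42 [ 4.3 -0.6  2. ] 7.23
```

View pics/scene_i.png

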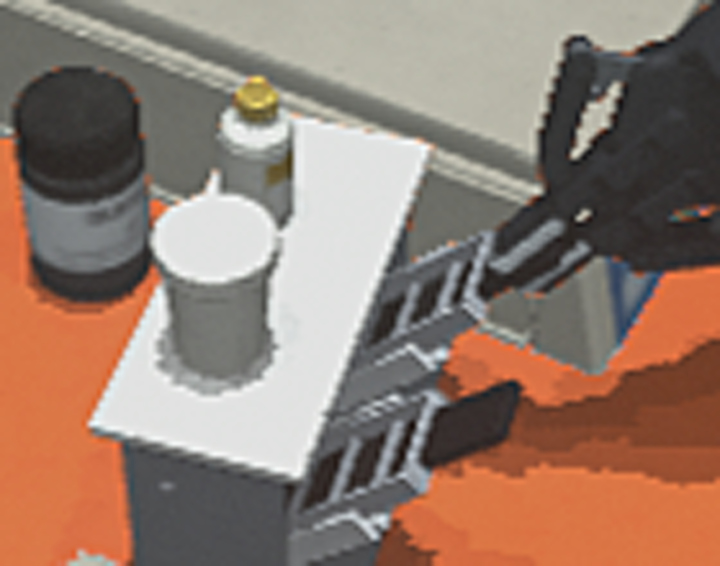

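```bash
python3 - <<'E'
from p2 import *
I=np.load("ins.npy"); s=read_state(); f0=np.array([.28,.46,-1.9])
for i,q in enumerate(I[11:],11):
    goto_joints(q); s=read_state(); df=s["ft_force"]-f0; print(i,round(s["time"],2),df.round(1),round(s["finger_gap"],2),np.abs(s["qpos"]-q).max().round(4))
    if np.linalg.norm(df)>14: print("STOP"); break
open_gripper(); wait(.3); s=read_state(); print(s["time"],(s["ft_force"]-f0).round(1),s["finger_gap"])
cv2.imwrite("pics/w_rel.png",camera("wrist")["image"])
im=camera("scene")["image"][130:240,260:400]; cv2.imwrite("pics/scene_rel.png",cv2.resize(im,None,fx=5.1,fy=5.1,interpolation=cv2.INTER_CUBIC))
E
```

```text
11 12.77 [3.7 0.4 2.7] 6.81 0.0026
12 13.02 [5.  0.2 5.3] 7.16 0.0009
13 13.27 [4.3 0.4 9. ] 7.14 0.0012
14.3 [-0.3  0.   1.6] 85.1279579486182
```

View pics/scene_rel.png

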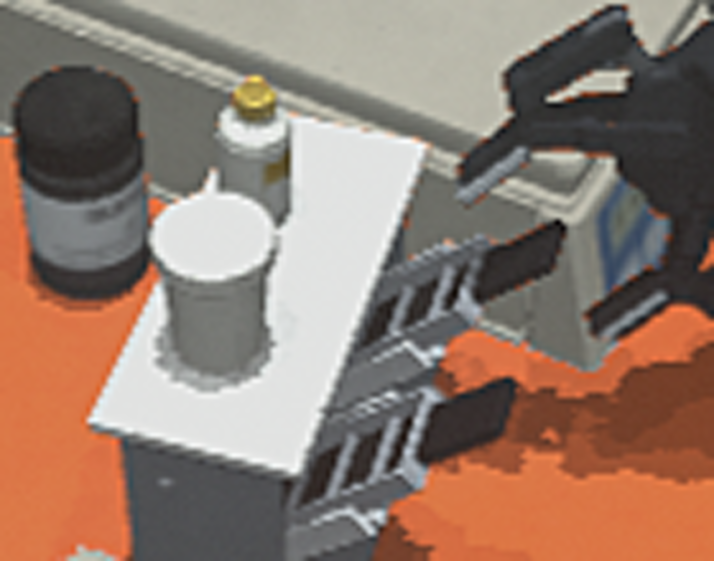

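View pics/w_rel.png

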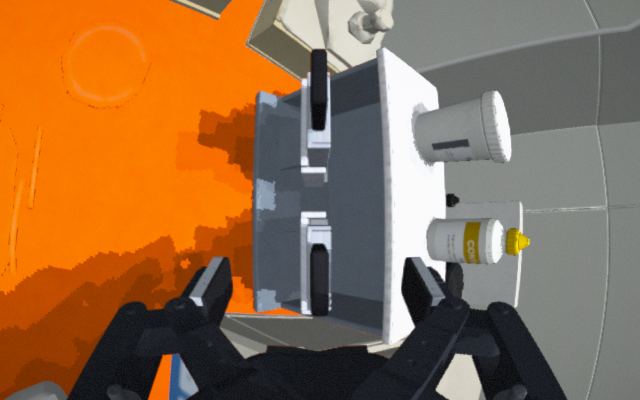

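```bash
python3 - <<'E'
from p2 import *
post=np.load("plan2.npz")["post"]
A=post[-1]; B=np.array([-0.07,.521,-.036,1.599,.021,1.021,-.113])
mn=[]
for s in np.linspace(0,1,11):
    q=A+s*(B-A); p,R,_=fk(q); c=clear(p,R,np.load("obs.npy")); mn.append(min(c[k] for k in BOX).round())
print(mn)
for q in post: goto_joints(q)
print(read_state()["time"])
if min(mn)>20: goto_joints(B)
print(read_state()["time"])
for n in("wrist","scene","side"):
    c=camera(n); Pn=cloud(c,n=="wrist").reshape(-1,3); cv2.imwrite(f"pics/{n}_end.png",c["image"]); Pn=Pn[~np.isnan(Pn[:,0])]
    l=(Pn-SEAT)@np.column_stack([D,L,N])
    for nm,off in(("tgt",0),("oth",96)):
        t=l[(abs(l[:,1]-off)<24)&(l[:,0]>-115)&(l[:,0]<-62)&(abs(l[:,2]-4)<6)]
        print(n,nm,"Dmin",np.percentile(t[:,0],1).round(1),"lat",np.percentile(t[:,1],[1,99]).round(1),"N",np.median(t[:,2]).round(1),len(t))
E
```

```text
[np.float64(88.0), np.float64(54.0), np.float64(28.0), np.float64(9.0), np.float64(0.0), np.float64(0.0), np.float64(0.0), np.float64(8.0), np.float64(31.0), np.float64(60.0), np.float64(81.0)]
16.2417
16.2417
wrist tgt Dmin -99.3 lat [-12.9  16.3] N 6.0 1038
wrist oth Dmin -99.7 lat [ 80.6 109.5] N 5.8 972
scene tgt Dmin -97.8 lat [-11.6  17.3] N 3.8 136
scene oth Dmin -98.0 lat [ 82.8 112.5] N 3.6 161
side tgt Dmin -100.8 lat [-14.6  14.5] N 1.0 102
side oth Dmin -97.0 lat [79.4 84.2] N 0.9 46
```

View pics/wrist_end.png

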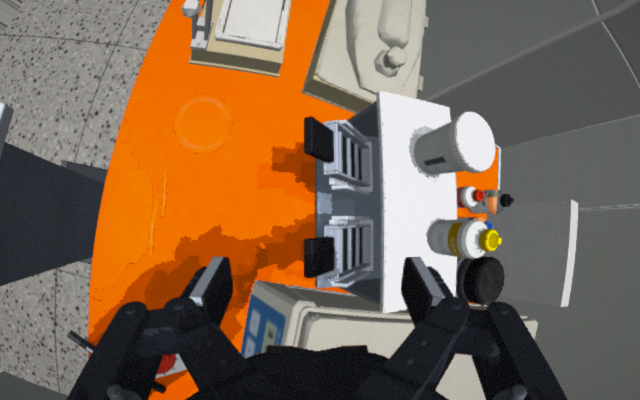

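```bash
python3 -c "
from workcell import *
print(read_state()['ft_force'],read_state()['time']); finish_job()"
```

```text
[-0.34307834 -0.94463048 -0.13896688] 16.3917
the job is handed in; nothing more can be done
```

The tray that lay hollow side down was in the right bay. I turned it over, laid it back in the same bay hollow side up and slid home, and handed the job in at 16.4 s.

- **How it went:** I took the tab by its flat faces with the tool slewed 22° in the tray plane. The tray came up the slope, clear of the shelf, and I turned it over about 60 mm clear of everything. It went back down the slope until contact (about 10 N) and I released it.
- **Tray position:** In all three cameras the tab's end and sides are within about 1 mm of where they were at the start, and at the same height. The recess ribs show upward.
- **Other tray:** In the wrist and scene cameras it reads as it did at the start, to within about 1 mm. The side camera's view of it was partly blocked, so that reading is not usable.
- **Cup and dropper bottle:** Both are standing and look unmoved in the pictures; I did not measure their positions.
- **Robot:** The hand was clear of everything, with about 1 N on the force sensor.
- **Disagreements:** The cameras differed from each other by up to 2.5 mm either side of their mean. I averaged them and compared each camera with its own earlier readings. I skipped a return to the start pose because the path check showed it would collide.

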